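# Go and no-go check of a fired crock's tap hole

### The arm

A 6-joint arm with a two-finger parallel gripper is mounted at the origin on the work surface. World frame = base frame: x ahead of the robot, y to its left, z up, the work surface at z = 0. Lengths are in mm, angles in rad, forces in N, time in s.
With the tool pointing down it reaches from about 350 to 975 mm from the base axis. Payload 7.1 kg.
Tool frame: the origin (TCP) lies on the front face of the gripper's body, between the roots of the fingers; the fingertips stand 80 mm ahead of it and the grasp point (between the pads) lies 61 mm ahead of it (ctrl.tcp_to_grasp is the distance from the TCP to the grasp point, in mm); z points along the fingers, y is the direction in which the jaws open and shut (so a half turn about z gives the same grasp; the last joint's range is limited). The gripper opens to 88 mm and grips with 3 to 60 N. Pads are 20 mm wide; open, the fingers measure 115 mm over their backs; the gripper's body (75 mm by 178 mm) begins 61 mm behind the grasp point.
Start: joints at [-1.316, 0.423, 1.63, -0, 1.089, -0.019], TCP at [169.014, -601.698, 302.675] pointing down, gripper open.
Joint ranges: [-3, 3], [-0.9, 2.11], [0.09, 2.58], [-1.31, 4.45], [0.11, 2.69], [-2.54, 2.54]. Speed limits (rad/s): [2.39, 2.39, 3.01, 3.14, 3.14, 3.14].

### API

Orientations are given as a rotation vector (axis times angle).
In Python, from workcell import telemetry, get_image, ctrl gives the robot as it stands.
- The arm moves only by the tool send_rows, never from a script. Its argument "rows" is a list of rows, each a list of 5 numbers: the shift along the tool's x, y, z in m, then the turn about the tool's z in rad, then the opening, from -1 (shut) to 1 (fully open). A call has 1 to 5 rows; each row shifts and turns the commanded pose from where the row before left it, along the tool's axes as they then stand; what a row does not reach is not made up. A row lasts 1/10 s, in which the tool goes at most 50 mm and 8.59 degrees, less where a joint would pass 70% of its speed; a pose out of reach is approached as far as the arm can. A call with a gripper value outside its range is refused whole. The fingers move at their own pace and stop on an object; the grip force is fixed at half the most. Time passes only in rows, so rows that do not move let the fingers close. It gives the time, the measured TCP pose, the force and the opening at its end, in the units of the state.
- telemetry.get_obs(): the state, without advancing time (a new reading comes with each control period).
- get_image(name): name is "scene" or "top"; returns a dict with "color" (480x640x3 uint8, blue, green, red), "z_map" (480x640 float32, mm along the optical axis (not along the pixel's ray), 0 where there is no reading), "camera_matrix" (3x3 intrinsics, pixels), "rvec" (rotation vector, rad) and "tvec" (3), from world to camera coordinates, as OpenCV has them. Camera axes: x right, y down, z forward; pixel columns grow to the right and rows downward; lengths in mm; the calibration is good to about 2 mm. A picture is of the moment at which its call begins.
- ctrl.close_job(): hands the job in, once; it reports no verdict.
The state is a dict: "t": time; "qpos": joint angles; "qvel": joint speeds; "joint_torque": joint torques, N m; "ee_pos": TCP position; "orientation": TCP orientation; "ft_force": force on the tool from outside, world axes, zero at the start; "moment": the same for the moment, N m; "width": finger opening in mm.
Only numpy, scipy, OpenCV 4.12 (cv2) and the standard library are available. Lean on these libraries where they do the work, as an engineer would, in place of code of your own. Each camera call takes 0.05 s, during which the arm holds its last target.

### The job

Check the tap hole of the fired stoneware crock with the double-ended plug gauge: slide the green-collared go end gently into the hole until its collar is fully home against the boss, draw it out, then press the red-collared no-go end lightly and squarely into the mouth of the same hole for about a second to confirm that it refuses to enter. Then lay the gauge back level in its wooden cradle, either way round, and let go of it. The fired clay chips easily, so never force the gauge, and leave the other things on the table where they are.

Things in the scene. Friction and masses are not known exactly. Their poses are not given: they have to be found in the camera images.
- gauge_center (a point): Centre of the loose plug gauge (280 g, balanced about here). Its x runs along it to the GO end, z up as it lies. Handle: square aluminium bar 90 long, 22 x 22; grip its upright flanks. GO end: green collar 34 across at x=+45 to +51, steel plug 22 across to x=+76, nose tapering to 19 across at the tip, x=+80. NO-GO end: red collar at x=-45 to -51, plug 27 across to x=-62, nose tapering to 19 at the tip, x=-70 (mm).
- go_tip (a point): Centre of the tip face of the go nose, 80 mm from the gauge's centre; axes as the gauge's.
- nogo_tip (a point): Centre of the tip face of the no-go nose, 70 mm from the gauge's centre; axes as the gauge's (x points back along the gauge to the go end).
- crock: Pale stoneware crock 152 across on a low dark banding wheel 200 across, 50 high; all fixed and rigid; rim 198 above the table. Origin under its centre, on the table. A round brown boss 60 across sticks out of its side towards the crock's +x, its flat face 110 from the crock's axis; in it a level, sharp-edged, dark tap hole 24 across, 34 deep, along x, 8 off the boss's centre; the boss's centre is 115 above the table (mm).
- boss_mouth (a point): Centre of the round boss's flat face; x points straight out of the face, z up. The hole is NOT here: it was bored off-centre and its axis lies 8 mm from this point, in a direction (up, down or sideways) that differs each time and that no measured pose shows: find it by feel or sight. Go end home: green collar on the boss face, tip 29 mm inside. No-go end, centred: its nose enters about 5 mm, then bears on the rim.
- cradle_seat (a point): Where the gauge's centre sits, 56 above the table, in a fixed wooden cradle: base 150 x 80 x 12 and two notched posts 10 thick at x=-33 and +33. Notches 36 wide in y, floor 45 and cheek tops 60 above the table. x runs along the lying gauge (same way as the gauge's x at the start). The collars hang outside the posts with 7 mm of play (mm).
- crock_lid: Bystander: pale stoneware lid with a knob, 136 across, 46 high (mm). Leave it alone. Origin at its underside.
- wooden_tap: Bystander: turned wooden tap, 85 long (mm). Leave it alone. Origin at its underside.
- mug: Bystander: blue mug, 80 across, 90 high (mm). Leave it alone. Origin at its underside.
- glaze_jar: Bystander: closed amber jar, 72 across, 85 high (mm). Leave it alone. Origin at its underside.
- bowl: Bystander: terracotta bowl, 130 across, 50 high (mm). Leave it alone. Origin at its underside.
- glaze_brush: Bystander: glaze brush lying on the table (mm). Leave it alone. Origin at its underside.
- rib: Bystander: flat wooden throwing rib, 110 x 55 x 6 (mm). Leave it alone. Origin at its underside.

How it is judged (in metres and radians):
On the way, in this order (a step that is already met when the one before it is completed fails the run):
1. the go end is fully home in the hole: its tip at least 26.5 mm inside, square within 0.1 rad (x of go_tip in the frame of boss_mouth below -0.0265 m and y of go_tip in the frame of boss_mouth between -0.0115 and 0.0115 m and z of go_tip in the frame of boss_mouth between -0.0115 and 0.0115 m and angle between the x axis of gauge_center and the x axis of boss_mouth, either way round below 0.1 rad), for 0.2 s.
2. the no-go nose is pressed into the mouth of the hole, 2 to 9 mm deep and square within 0.1 rad, with at least 2 N for 0.4 s, and goes no further (x of nogo_tip in the frame of boss_mouth between -0.009 and -0.002 m and y of nogo_tip in the frame of boss_mouth between -0.0115 and 0.0115 m and z of nogo_tip in the frame of boss_mouth between -0.0115 and 0.0115 m and angle between the x axis of gauge_center and the x axis of boss_mouth, either way round below 0.1 rad and contact force between gauge and crock above 2 N), for 0.4 s.
At the end, for the whole second after the job is handed in: the gauge lies at rest and released in its cradle, either way round: centre within 14 mm (level) and 5 mm (height) of the seat, along it within 0.25 rad (horizontal distance between gauge_center and cradle_seat below 0.014 m and z of gauge_center in the frame of cradle_seat between -0.005 and 0.005 m and angle between the x axis of gauge_center and the x axis of cradle_seat, either way round below 0.25 rad and linear speed of gauge below 0.02 m/s and contact force between the fingers and gauge below 0.1 N); the robot touches nothing.
It fails at once if the gauge is forced: more than 30 N between gauge and crock (contact force between gauge and crock above 30 N).
It fails at once if a bystander is moved by more than 25 mm (distance of any of crock_lid, wooden_tap, mug, glaze_jar, bowl, glaze_brush, rib from where it was at the start of the episode above 0.025 m).
It also fails if it takes over 72 s, if anything falls off the work surface, if the arm or the gripper's body presses on something with over 40 N, if the wrist force passes 120 N, or if a joint passes its speed limit or range.

## Working session

There is one attempt and no reset: what is moved stays moved. The work goes in short steps, Python scripts to look and compute and a tool call to move; the robot and the scene stay as the last step left them, time stands still between calls to the robot, and variables do not carry over. Pictures are saved under pics/ and viewed, and the job is handed in when it is done.

Besides the shell and the picture viewer there is one more tool, called after "Request:" in YAML: its name, and indented under it one key for each argument. send_rows: Moves the arm, as the interface text tells. Its arguments: {"type":"object","properties":{"rows":{"type":"array"}},"required":["rows"]}

```bash
ls; mkdir -p pics
python3 - <<'E'
from workcell import telemetry, get_image, ctrl
import cv2, pickle
print(telemetry.get_obs(), ctrl.tcp_to_grasp)
for n in ("scene","top"):
    d=get_image(n); cv2.imwrite(f"pics/{n}0.png",d["color"]); pickle.dump(d,open(f"{n}0.pkl","wb"))
    print(n,d["camera_matrix"],d["rvec"],d["tvec"])
E
```

```text
pics
{'t': 0.0, 'qpos': array([-1.31598006e+00,  4.23811036e-01,  1.63068262e+00,  3.65269348e-06,
        1.08862107e+00, -1.90021288e-02]), 'qvel': array([ 0.0001161 , -0.00166751,  0.00186795, -0.00077215,  0.00174683,
       -0.00065619]), 'joint_torque': array([-2.40877627e-03, -5.44633448e+01, -2.73673189e+01,  6.42096880e-02,
        2.27437005e-02, -1.38492123e-04]), 'ee_pos': array([ 168.91992964, -601.28589115,  301.92312195]), 'orientation': array([-3.11069801e+00, -4.28561520e-01,  2.76069986e-04]), 'ft_force': array([0.02602918, 0.1512255 , 0.46848171]), 'moment': array([-0.049075  , -0.01233753, -0.00683506]), 'width': 88.04854403907841} 61.3
scene [[527.59850711   0.         323.74709311]
 [  0.         527.59850711 237.34566531]
 [  0.           0.           1.        ]] [ 1.56298477  1.65481712 -0.90439868] [  13.49441242 -200.05035906 1983.04133684]
top [[612.37468306   0.         323.17528982]
 [  0.         612.37468306 240.84148585]
 [  0.           0.           1.        ]] [ 2.1287934  -2.16213902  0.12659377] [  19.1798186   574.81494201 1463.42544354]
```

View pics/scene0.png

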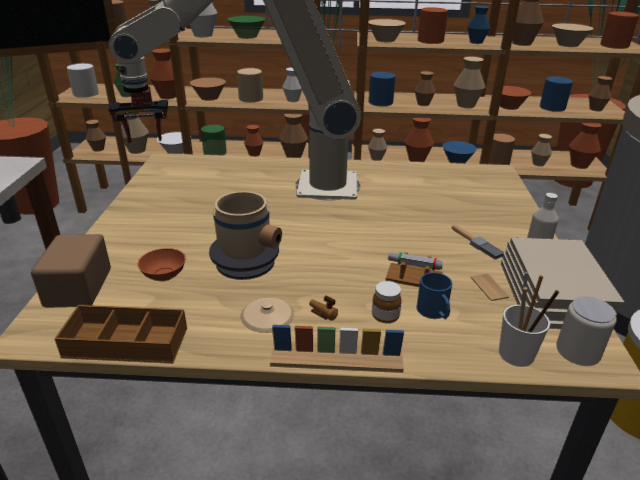

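View pics/top0.png

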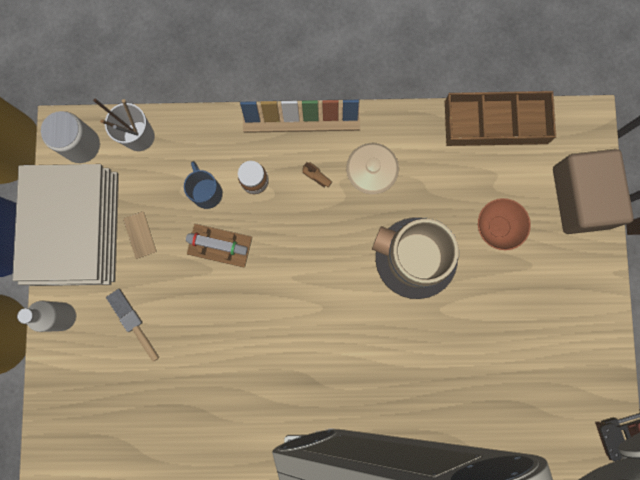

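```bash
cat > h.py <<'E'
import numpy as np, cv2, pickle
def P(d):
    R=cv2.Rodrigues(d["rvec"])[0]; return d["camera_matrix"],R,np.asarray(d["tvec"]).ravel()
def cloud(d):
    K,R,t=P(d); z=d["z_map"]; v,u=np.indices(z.shape)
    c=np.stack([(u-K[0,2])/K[0,0]*z,(v-K[1,2])/K[1,1]*z,z],-1)
    return (c-t)@R
def ray(d,u,v,z):
    K,R,t=P(d); o=-R.T@t; q=R.T@np.linalg.solve(K,[u,v,1.]); return o+q*(z-o[2])/q[2]
def proj(d,p):
    K,R,t=P(d); c=K@(R@np.asarray(p,float)+t); return c[:2]/c[2]
E
python3 - <<'E'
from h import *
ims=[]
for n,(x,y,w,h) in dict(scene=(200,180,100,100),top=(340,190,130,120)).items():
    d=pickle.load(open(n+"0.pkl","rb")); c=d["color"][y:y+h,x:x+w]
    cv2.imwrite(f"pics/{n}_boss.png",cv2.resize(c,None,fx=5,fy=5,interpolation=cv2.INTER_NEAREST))
for n,(x,y,w,h) in dict(scene=(370,235,90,60),top=(170,150,100,130)).items():
    d=pickle.load(open(n+"0.pkl","rb")); c=d["color"][y:y+h,x:x+w]
    cv2.imwrite(f"pics/{n}_g.png",cv2.resize(c,None,fx=4,fy=4,interpolation=cv2.INTER_NEAREST))
    hsv=cv2.cvtColor(d["color"],cv2.COLOR_BGR2HSV); C=cloud(d)
    for k,(lo,hi) in dict(g=((45,80,60),(90,255,255)),r=((172,120,80),(180,255,255)),r2=((0,170,100),(6,255,255))).items():
        m=cv2.inRange(hsv,lo,hi); m[:y]=0;m[y+h:]=0;m[:,:x]=0;m[:,x+w:]=0
        vv,uu=np.nonzero(m)
        if len(vv): print(n,k,len(vv),uu.mean(),vv.mean(),"ray56",ray(d,uu.mean(),vv.mean(),60).round(1),"cloud",np.median(C[vv,uu],0).round(1),C[vv,uu].max(0).round(1),C[vv,uu].min(0).round(1))
E
```

```text
scene g 17 399.4117647058824 255.7058823529412 ray56 [556.8 224.3  60. ] cloud [567.1 222.1  66.7] [578.7 228.6  71.6] [551.6 218.3  59.7]
scene r 1 434.0 259.0 ray56 [566.6 319.   60. ] cloud [580.7 316.   69.5] [580.7 316.   69.5] [580.7 316.   69.5]
scene r2 9 434.55555555555554 261.1111111111111 ray56 [576.9 319.2  60. ] cloud [590.5 316.5  67.4] [595.6 320.2  72.6] [571.5 314.5  62.2]
top g 33 232.6060606060606 247.72727272727272 ray56 [559.  229.3  60. ] cloud [557.  227.8  70.5] [574.8 238.9  77.4] [543.6 222.1  25.3]
top r2 13 194.0 239.0 ray56 [581.9 323.3  60. ] cloud [582.8 320.9  68.9] [592.8 324.4  73.6] [567.4 318.1  58.5]
```

View pics/scene_boss.png

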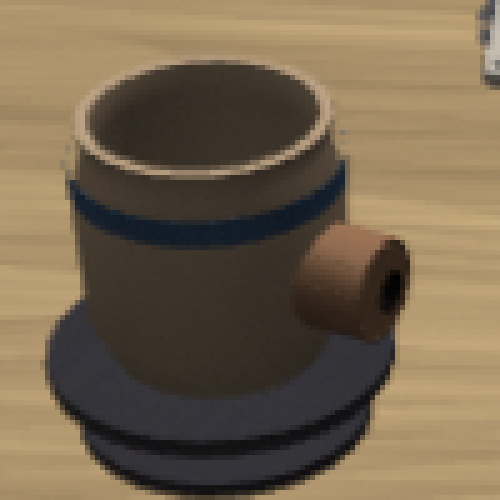

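View pics/top_boss.png

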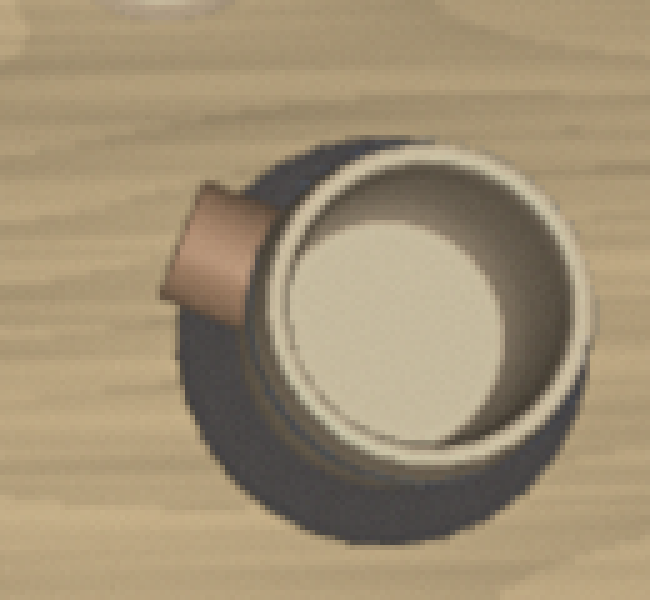

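View pics/top_g.png

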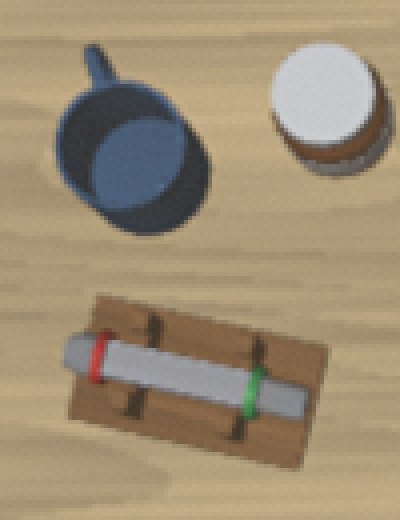

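View pics/scene_g.png

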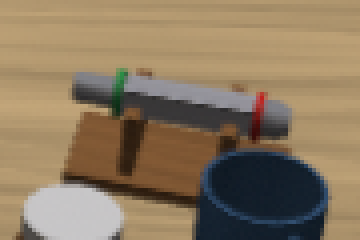

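Run:
```python
from h import *
d=pickle.load(open("top0.pkl","rb")); s=pickle.load(open("scene0.pkl","rb"))
C=cloud(d)
# rim points
m=(C[...,2]>188)&(C[...,2]<208); m[:190]=0;m[310:]=0;m[:,:340]=0;m[:,470:]=0
p=C[m]; 
r=cv2.minEnclosingCircle(p[:,:2].astype(np.float32)); print("rim cloud",r,np.median(p[:,2]),len(p))
A=np.c_[2*p[:,:2],np.ones(len(p))]
x=np.linalg.lstsq(A,(p[:,:2]**2).sum(1),rcond=None)[0]; c1=x[:2];print("lsq",c1,np.sqrt(x[2]+c1@c1))
# boss pixels by colour top
hsv=cv2.cvtColor(d["color"],cv2.COLOR_BGR2HSV)
print("boss hsv top",hsv[240,383],hsv[235,384],"wood",hsv[225,360],"scene",cv2.cvtColor(s["color"],cv2.COLOR_BGR2HSV)[[233,240,227],[268,276,279]])
# boss cloud: z 85..150, outside radius 80 of the axis
rr=np.hypot(C[...,0]-c1[0],C[...,1]-c1[1])
m=(C[...,2]>110)&(C[...,2]<150)&(rr>80)&(rr<125)
q=C[m]; print(len(q),q.min(0),q.max(0), "mean dir",np.degrees(np.arctan2(*( (q.mean(0)[:2]-c1)[::-1]))))
S=cloud(s); rr=np.hypot(S[...,0]-c1[0],S[...,1]-c1[1])
m=(S[...,2]>80)&(S[...,2]<150)&(rr>80)&(rr<125)
q=S[m]; print("scene",len(q)); 
v,u=np.nonzero(m)
# face plane: fit
dirs=q[:,:2]-c1
for a in range(60,120,3):
    n=np.array([np.cos(np.radians(a)),np.sin(np.radians(a))]); k=dirs@n
    print(a,np.percentile(k,[80,90,95,99]).round(1),end=';')
```

```text
rim cloud ((530.2080078125, -215.9883270263672), 70.75454711914062) 196.05766779179174 804
lsq [ 529.60244901 -214.93695634] 65.84153713365795
boss hsv top [ 14  85 179] [ 13  90 159] wood [ 18  80 173] scene [[ 12 111 117]
 [ 13  74  24]
 [ 17 100 160]]
353 [ 531.56150144 -154.1185268   110.83859621] [ 595.99162178 -103.86643229  149.89257964] mean dir 69.44774021678768
scene 392
60 [106.3 107.9 109.  110.3];63 [106.4 107.9 108.5 109.7];66 [106.3 107.3 108.  108.8];69 [106.1 107.  107.7 108.7];72 [105.7 106.7 107.8 109. ];75 [104.8 106.8 107.7 109.4];78 [103.6 106.4 107.7 109.3];81 [102.5 105.7 107.4 109.4];84 [100.9 105.  107.  109.2];87 [ 99.3 103.5 106.4 108.8];90 [ 97.4 102.1 105.4 108. ];93 [ 95.6 100.4 104.1 107. ];96 [ 93.1  98.4 102.4 105.6];99 [ 90.4  96.1 100.5 103.9];102 [ 87.5  93.7  98.3 102. ];105 [84.9 91.1 95.7 99.9];108 [81.8 88.4 92.8 97.4];111 [78.4 85.5 89.7 94.7];114 [74.7 82.3 86.3 91.7];117 [70.7 78.8 82.7 88.4];
```

Run:
```python
from h import *
d=pickle.load(open("top0.pkl","rb")); s=pickle.load(open("scene0.pkl","rb"))
a=ray(d,340+207/5-.5,190+182/5-.5,115);b=ray(d,340+161/5-.5,190+297/5-.5,115)
print(a,b,np.linalg.norm(a-b)); e=(a-b)[:2]; n=np.array([-e[1],e[0]])/np.linalg.norm(e); print(np.degrees(np.arctan2(n[1],n[0])),(a+b)/2)
# boss mask top: lab a channel
lab=cv2.cvtColor(d["color"],cv2.COLOR_BGR2LAB).astype(int)
print(lab[225:252:3,366:396:2,1])
# plane fit using scene depth around face
S=cloud(s)
import itertools
g=cv2.cvtColor(s["color"],cv2.COLOR_BGR2GRAY)
print("gray"); print(g[224:252,266:286])
print((S[224:252:3,270:284:1,1]).round(0)); print((S[224:252:3,270:284:1,0]).round(0));print((S[224:252:3,270:284:1,2]).round(0))
```

```text
[ 597.67388471 -125.86482435  115.        ] [ 544.06253263 -103.10719803  115.        ] 58.24162280769129
66.99913292869162 [ 570.86820867 -114.48601119  115.        ]
[[130 130 131 129 129 130 130 130 131 129 130 130 129 129 128]
 [130 131 130 130 130 130 129 133 134 132 131 130 129 131 129]
 [129 130 130 130 130 129 131 136 135 135 135 135 133 133 131]
 [130 129 130 130 130 129 136 136 136 136 136 135 135 136 131]
 [131 130 130 129 130 134 136 136 137 138 137 136 136 135 129]
 [130 130 130 130 130 137 137 137 136 137 137 137 136 129 128]
 [130 131 129 129 134 137 136 137 137 136 137 136 134 129 129]
 [130 129 130 130 135 135 136 136 137 136 137 137 128 128 129]
 [130 129 130 132 134 134 135 135 136 136 136 135 128 130 129]]
gray
[[ 72  91  87 114 148 155 157 158 160 161 161 163 163 163 164 164 165 166
  165 167]
 [115 123 125 124 128 127 137 147 150 150 150 150 149 149 150 151 152 153
  154 155]
 [122 123 122 123 123 124 124 123 128 134 142 154 156 160 162 160 158 157
  156 156]
 [119 119 120 121 123 123 123 123 122 123 121 115 110 136 154 162 163 163
  163 162]
 [117 118 118 118 1
[... 3674 characters left out ...]
.  -3.  -3.  -3.   1.   0.  -5.   1.  -1.]
 [143. 146. 143. 144. 142. 143. 141. 144. 140.  -3.  -1.  -3.  -1.  -3.]
 [142. 140. 141. 142. 141. 139. 137. 134. 128. 131. 124. 123.  -7.  -2.]
 [135. 138. 134. 136. 133. 132. 127. 126. 123. 117. 117. 113.  -2.  -3.]
 [131. 132. 131. 127. 124. 120. 118. 109. 106. 108. 106. 102.   0.  -2.]
 [124. 124. 122. 118. 116. 115.  99.  97.  99.  99.  97.  -3.   1.   0.]
 [117. 116. 110. 110. 106. 104.  97.  94.  92.  90.  -1.   0.  -0.  -2.]
 [103. 105. 103. 101.  95.  94.  91.  87.  46.  -7.  -2.  -3.   1.  -2.]
 [ 50.  50.  47.  90.  89.  47.  48.  48.  49.  -2.  -0.  -2.  -5.   2.]
 [ 51.  51.  47.  49.  50.  49.  47.  45.  43.   0.  -2.  -7.  -3.  -3.]]
```

Run:
```python
from h import *
d=pickle.load(open("top0.pkl","rb")); s=pickle.load(open("scene0.pkl","rb"))
th=np.radians(67.3); n=np.array([np.cos(th),np.sin(th),0]); ey=np.array([-n[1],n[0],0]) # boss y
m0=np.array([571,-114,115.])
K,R,t=P(s); o=-R.T@t
def onface(u,v):
    q=R.T@np.linalg.solve(K,[u,v,1.]); k=((m0-o)@n)/(q@n); p=o+k*q; return (p-m0)@ey,(p-m0)[2]
g=cv2.cvtColor(s["color"],cv2.COLOR_BGR2GRAY)
sub=np.zeros(g.shape,bool); sub[231:244,273:282]=1
for th_ in (33,25,15):
    v,u=np.nonzero((g<th_)&sub); print("hole dark",th_,len(u),u.mean(),v.mean(),"boss y,z",onface(u.mean(),v.mean()))
# boss face (gray ~40 cells) edges
v,u=np.nonzero((g<46)&(np.indices(g.shape)[0]>227)&(np.indices(g.shape)[0]<247)&(np.indices(g.shape)[1]>272)&(np.indices(g.shape)[1]<283))
print("face",u.mean(),v.mean(),onface(u.mean(),v.mean()))
for u,v in ((278.5,227.5),(273.5,247.0),(281.6,234),(271.5,240)): print((u,v),np.round(onface(u,v),1))
print(proj(s,m0))
# gauge handle: top cloud points z 60..72
C=cloud(d); S=cloud(s)
for nm,X,b in (("top",C,(170,200,270,290)),("scene",S,(370,240,460,290))):
    m=np.zeros(X.shape[:2],bool); m[b[1]:b[3],b[0]:b[2]]=1
    hs=cv2.cvtColor((d if nm=="top" else s)["color"],cv2.COLOR_BGR2HSV)
    m&=(X[...,2]>61)&(X[...,2]<75)&(hs[...,1]<60)
    m&=np.hypot(X[...,0]-570,X[...,1]-275)<43
    p=X[m]; c=p.mean(0); w,V=np.linalg.eigh(np.cov(p[:,:2].T)); a=V[:,1]
    print(nm,len(p),c,np.degrees(np.arctan2(a[1],a[0])))
hs=cv2.cvtColor(d["color"],cv2.COLOR_BGR2HSV); m=((hs[...,1]<60)&(hs[...,2]>90)).astype(np.uint8); m[:215]=0;m[275:]=0;m[:,:180]=0;m[:,260:]=0
v,u=np.nonzero(m); r=cv2.minAreaRect(np.c_[u,v].astype(np.float32)); print(len(u),r)
for q in cv2.boxPoints(r): print(ray(d,*q,60).round(1))
# cradle base corners from zoom
pts=[ray(d,170+x/4-.5,150+y/4-.5,12) for x,y in ((98,294),(329,346),(299,470),(69,416))]
pts=np.array(pts); print(pts.round(1),pts.mean(0)); e=pts[0]-pts[1]; f=pts[3]-pts[2]; print([np.degrees(np.arctan2(x[1],x[0])) for x in (e,f)],np.linalg.norm(e),np.linalg.norm(pts[0]-pts[3]))
```

```text
hole dark 33 35 277.65714285714284 238.0 boss y,z (np.float64(1.4045986145267522), np.float64(-3.9386563993962227))
hole dark 25 27 277.55555555555554 237.85185185185185 boss y,z (np.float64(0.895054448531031), np.float64(-3.1765025836091354))
hole dark 15 17 277.94117647058823 237.7058823529412 boss y,z (np.float64(2.9730056599861343), np.float64(-3.862387806502511))
face 276.66386554621846 237.34453781512605 (np.float64(-3.715539812560513), np.float64(1.0223333831321497))
(278.5, 227.5) [ 7.9 26.1]
(273.5, 247.0) [-22.3 -19.6]
(281.6, 234) [23.4 -3.1]
(271.5, 240) [-31.    7.8]
[277.35516441 237.02059511]
top 304 [571.33509038 274.9649345   67.13652086] 75.66768752731751
scene 170 [574.71395794 272.45403316  64.56522126] 75.88565875981924
546 ((215.8293914794922, 243.47662353515625), (62.15825653076172, 10.408141136169434), 12.200469017028809)
[574.9 346.6  60. ]
[599.8 341.7  60. ]
[565.2 193.7  60. ]
[540.5 198.9  60. ]
[[629.2 334.8  12. ]
 [593.8 189.2  12. ]
 [516.2 207.9  12. ]
 [552.3 351.9  12. ]] [572.89216651 270.93446062  12.        ]
[np.float64(76.30639455082824), np.float64(75.91815475272847)] 149.77142276358416 78.77276135447158
```

Run:
```python
from h import *
s=pickle.load(open("scene0.pkl","rb"))
for thd in (66.5,68):
    th=np.radians(thd); n=np.array([np.cos(th),np.sin(th),0]); ey=np.array([-n[1],n[0],0]); m0=np.array([571,-114,115.])
    c=proj(s,m0)
    J=np.c_[proj(s,m0+ey)-c,proj(s,m0+[0,0,1])-c]; print("J",J.round(3),"c",c)
    a=np.linspace(0,2*np.pi,200)
    for r in (30,12):
        q=np.array([proj(s,m0+r*np.cos(k)*ey+r*np.sin(k)*np.array([0,0,1])) for k in a])-c
        print(r,q.min(0),q.max(0))
    Ji=np.linalg.inv(J); print("off",Ji@[1.05,1.1],Ji@[1.25,1.0],Ji@[1.5,1.2],Ji@[1.5,.8])
    print("8mm: +y",J@[8,0],"up",J@[0,8])
c=cv2.resize(s["color"][222:252,264:288],None,fx=24,fy=24,interpolation=cv2.INTER_CUBIC); c=cv2.convertScaleAbs(c,alpha=2.2)
cv2.imwrite("pics/boss_big.png",c[:600])
```

```text
J [[ 0.187 -0.012]
 [-0.171 -0.311]] c [277.35516441 237.02059511]
30 [ -5.70997972 -10.6653482 ] [ 5.5237241  10.62406017]
12 [-2.26092578 -4.26081275] [2.23130365 4.254148  ]
off [ 5.21843605 -6.41225193] [ 6.27327479 -6.67134653] [ 7.52792975 -8.00561583] [ 7.60656787 -6.76204531]
8mm: +y [ 1.4936202  -1.36919368] up [-0.0944502  -2.48665365]
J [[ 0.178 -0.012]
 [-0.173 -0.311]] c [277.35516441 237.02059511]
30 [ -5.45746683 -10.69715088] [ 5.27713998 10.65870744]
12 [-2.16068146 -4.27375821] [2.13194051 4.26777606]
off [ 5.45114415 -6.58045911] [ 6.55302181 -6.8735546 ] [ 7.86362617 -8.24826553] [ 7.94577103 -7.00722976]
8mm: +y [ 1.42694343 -1.38747435] up [-0.0944502  -2.48665365]
```

View pics/boss_big.png

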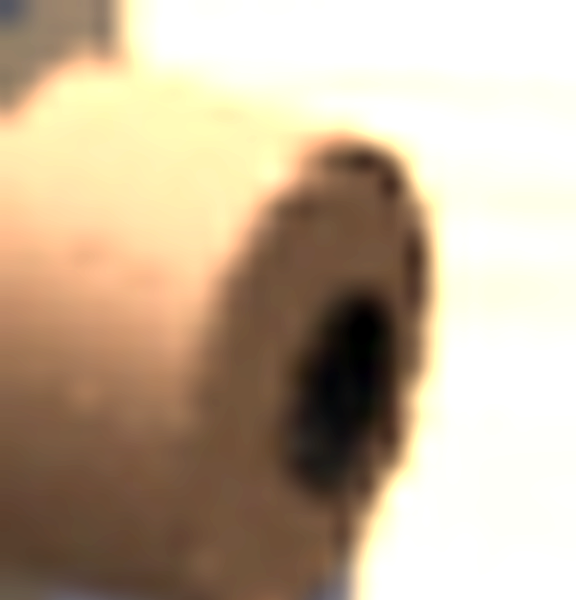

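```bash
cat >> h.py <<'E'
def state():
    from workcell import telemetry
    o=telemetry.get_obs(); R=cv2.Rodrigues(np.asarray(o["orientation"],float))[0]
    return o,R,np.degrees(np.arctan2(R[1,0],R[0,0]))
def plan(T,ang,n,pos=None,a0=None,g=None):
    """T = TCP target mm; ang= tool-x world angle deg"""
    o,R,a=state()
    pos=np.array(o["ee_pos"] if pos is None else pos,float); a=a if a0 is None else a0
    print("at",pos.round(1),round(a,2))
    for i in range(n):
        k=n-i; da=(ang-a)/k; st=(np.asarray(T)-pos)/k
        x=np.radians(a); ex=np.array([np.cos(x),np.sin(x),0]); ey=np.array([np.sin(x),-np.cos(x),0])
        r=np.round([st@ex/1e3,st@ey/1e3,-st[2]/1e3],4); tr=round(-np.radians(da),3)
        print([*map(float,r),float(tr)]); pos=pos+1e3*(r[0]*ex+r[1]*ey)+[0,0,-1e3*r[2]]; a-=np.degrees(tr)
E
python3 - <<'E'
from h import *
plan([571,275,280],76,20)
o,R,a=state();print(R.round(3))
E
```

```text
at [ 168.9 -601.3  302. ] 15.69
[0.0312, -0.0367, 0.0011, -0.053]
[0.0331, -0.035, 0.0011, -0.053]
[0.0349, -0.0332, 0.0011, -0.053]
[0.0366, -0.0314, 0.0011, -0.053]
[0.0382, -0.0294, 0.0011, -0.053]
[0.0397, -0.0273, 0.0011, -0.053]
[0.0411, -0.0252, 0.0011, -0.052]
[0.0424, -0.023, 0.0011, -0.053]
[0.0436, -0.0207, 0.0011, -0.052]
[0.0446, -0.0184, 0.0011, -0.053]
[0.0455, -0.016, 0.0011, -0.052]
[0.0462, -0.0136, 0.0011, -0.053]
[0.0469, -0.0112, 0.0011, -0.052]
[0.0474, -0.0087, 0.0011, -0.053]
[0.0478, -0.0062, 0.0011, -0.052]
[0.0481, -0.0037, 0.0011, -0.053]
[0.0482, -0.0011, 0.0011, -0.052]
[0.0482, 0.0014, 0.0011, -0.053]
[0.0481, 0.0039, 0.0011, -0.052]
[0.0477, 0.0063, 0.0011, -0.053]
[[ 0.963  0.27  -0.   ]
 [ 0.27  -0.963  0.001]
 [ 0.    -0.001 -1.   ]]
```

Request:
send_rows:
  rows:
    - [0.031,-0.037,0.001,-0.053,0.2]
    - [0.033,-0.035,0.001,-0.053,0.2]
    - [0.035,-0.033,0.001,-0.053,0.2]
    - [0.037,-0.031,0.001,-0.053,0.2]
    - [0.038,-0.029,0.001,-0.053,0.2]

```text
t: 0.6
ee_pos: [270.1, -381.4, 297.4]
orientation: [-3.027, -0.838, -0.0]
ft_force: [1.9, -0.0, 0.2]
width: 53.5
```

Request:
send_rows:
  rows:
    - [0.04,-0.027,0.001,-0.053,0.2]
    - [0.041,-0.025,0.001,-0.053,0.2]
    - [0.042,-0.023,0.001,-0.053,0.2]
    - [0.044,-0.021,0.001,-0.053,0.2]
    - [0.045,-0.018,0.001,-0.053,0.2]

```text
t: 1.1
ee_pos: [371.2, -162.2, 292.7]
orientation: [2.89, 1.231, 0.0]
ft_force: [0.1, -2.0, -0.4]
width: 53.0
```

Request:
send_rows:
  rows:
    - [0.045,-0.016,0.001,-0.053,0.2]
    - [0.046,-0.014,0.001,-0.053,0.2]
    - [0.047,-0.011,0.001,-0.052,0.2]
    - [0.047,-0.009,0.001,-0.052,0.2]
    - [0.048,-0.006,0.001,-0.052,0.2]

```text
t: 1.6
ee_pos: [470.4, 56.9, 287.6]
orientation: [2.704, 1.599, -0.0]
ft_force: [0.2, -0.1, -0.1]
width: 52.6
```

Request:
send_rows:
  rows:
    - [0.048,-0.004,0.001,-0.052,0.2]
    - [0.048,-0.001,0.001,-0.052,0.2]
    - [0.048,0.001,0.001,-0.052,0.2]
    - [0.048,0.004,0.001,-0.052,0.2]
    - [0.04,0.005,0.001,-0.052,0.2]

```text
t: 2.1
ee_pos: [566.8, 269.1, 282.2]
orientation: [-2.473, -1.937, 0.0]
ft_force: [0.7, -0.4, 0.1]
width: 53.1
```

Run:
```python
from h import *
o,R,a=state();print(o["t"],o["qpos"],o["width"],o["ft_force"])
plan([571,275,180],76,3)
```

```text
2.1 [4.24236669e-01 4.49504143e-01 1.64000164e+00 9.27825808e-05
 1.05228625e+00 6.66180534e-01] 53.11620725212154 [ 0.68221845 -0.36148599  0.14294832]
at [566.8 269.1 282.2] 76.14
[0.0022, 0.0009, 0.0341, 0.001]
[0.0023, 0.0009, 0.0341, 0.001]
[0.0022, 0.0008, 0.034, 0.0]
```

Request:
send_rows:
  rows:
    - [0.002,0.001,0.034,0.001,0.2]
    - [0.002,0.001,0.034,0.001,0.2]
    - [0.002,0,0.03,0,0.2]
    - [0,0,0,0,0.2]

```text
t: 2.5
ee_pos: [567.2, 271.1, 180.2]
orientation: [-2.476, -1.93, 0.013]
ft_force: [-0.3, 0.7, -0.2]
width: 52.5
```

Run:
```python
from h import *
from workcell import get_image
o,R,a=state();print(o["ee_pos"],a)
plan([571,275,117],76,2)
d=get_image("top");s=get_image("scene")
w=np.hstack([cv2.resize(d["color"][180:300,150:270],None,fx=3.3,fy=3.3),cv2.resize(s["color"][200:320,350:470],None,fx=3.3,fy=3.3)])
cv2.imwrite("pics/a1.png",w)
```

```text
[567.18122315 271.12710267 180.16726934] 75.87256486428844
at [567.2 271.1 180.2] 75.87
[0.0023, 0.0014, 0.0316, -0.001]
[0.0024, 0.0014, 0.0316, -0.001]
```

View pics/a1.png

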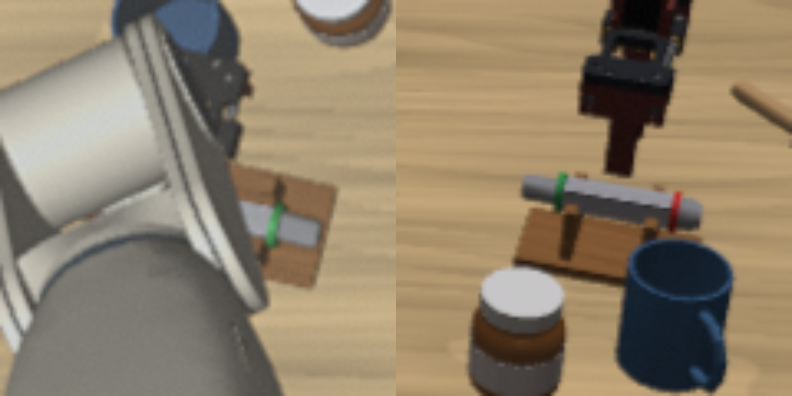

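Request:
send_rows:
  rows:
    - [0.004,0.003,0.0,0,0.2]
    - [0,0,0.032,0,0.2]
    - [0,0,0.031,0,0.2]
    - [0,0,0,0,0.2]

```text
t: 3.0
ee_pos: [572.6, 274.6, 120.1]
orientation: [-2.478, -1.93, 0.005]
ft_force: [0.6, 0.5, 0.5]
width: 52.5
```

Run:
```python
from h import *
from workcell import get_image
o,R,a=state();print(o["ee_pos"],a);print(R.round(3))
s=get_image("scene")
cv2.imwrite("pics/a2.png",cv2.resize(s["color"][200:320,350:470],None,fx=4,fy=4))
```

```text
[572.62578884 274.5864329  120.09319293] 75.83907729870408
[[ 0.245  0.97  -0.003]
 [ 0.97  -0.245 -0.001]
 [-0.002 -0.003 -1.   ]]
```

View pics/a2.png

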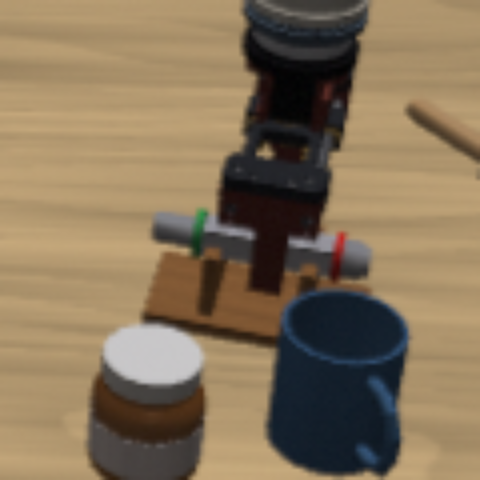

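Request:
send_rows:
  rows:
    - [0,0.001,0.003,0,0.2]
    - [0,0,0,0,-1]
    - [0,0,0,0,-1]
    - [0,0,0,0,-1]
    - [0,0,0,0,-1]

```text
t: 3.55
ee_pos: [574.2, 275.1, 119.3]
orientation: [-2.478, -1.93, 0.0]
ft_force: [-3.7, 0.7, 3.4]
width: 24.4
```

Request:
send_rows:
  rows:
    - [0,0,0,0,-1]
    - [0,0,0,0,-1]
    - [0,0,-0.02,0,-1]
    - [0,0,-0.035,0,-1]
    - [0,0,0,0,-1]

```text
t: 4.05
ee_pos: [576.7, 275.8, 177.5]
orientation: [2.477, 1.93, 0.011]
ft_force: [1.3, 1.1, -2.4]
width: 21.6
```

Run:
```python
from h import *
from workcell import get_image
o,R,a=state();print(o["ee_pos"],a,o["width"],o["ft_force"]);print(R.round(3))
s=get_image("scene")
cv2.imwrite("pics/a3.png",cv2.resize(s["color"][180:300,350:470],None,fx=4,fy=4))
```

```text
[576.73044849 275.77820179 177.46426509] 75.85448624533707 21.575528655028847 [ 1.30841903  1.0615901  -2.41239472]
[[ 0.244  0.97   0.006]
 [ 0.97  -0.244  0.003]
 [ 0.004  0.006 -1.   ]]
```

View pics/a3.png

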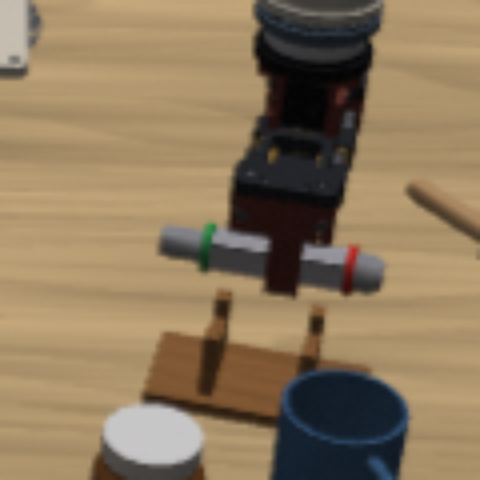

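Run:
```python
from h import *
plan([605.5,-14.6,180],67.3,8)
```

```text
at [575.8 275.4 175.5] 75.86
[-0.0342, 0.0125, -0.0006, 0.019]
[-0.034, 0.0131, -0.0006, 0.019]
[-0.0337, 0.0137, -0.0005, 0.019]
[-0.0335, 0.0144, -0.0006, 0.018]
[-0.0332, 0.015, -0.0005, 0.019]
[-0.0329, 0.0156, -0.0006, 0.018]
[-0.0327, 0.0162, -0.0005, 0.019]
[-0.0323, 0.0169, -0.0006, 0.018]
```

Request:
send_rows:
  rows:
    - [-0.034,0.013,-0.001,0.019,-1]
    - [-0.034,0.013,-0.001,0.019,-1]
    - [-0.034,0.014,-0.001,0.019,-1]
    - [-0.033,0.014,-0.001,0.018,-1]
    - [-0.033,0.015,0,0.019,-1]

```text
t: 4.6
ee_pos: [592.7, 92.7, 176.1]
orientation: [-2.566, -1.811, 0.003]
ft_force: [1.3, 0.4, -2.3]
width: 21.9
```

Request:
send_rows:
  rows:
    - [-0.033,0.016,0,0.018,-1]
    - [-0.033,0.016,0,0.019,-1]
    - [-0.032,0.017,0,0.018,-1]
    - [0,0,0,0,-1]
    - [0,0,0,0,-1]

```text
t: 5.1
ee_pos: [604.2, -15.5, 176.2]
orientation: [-2.615, -1.738, 0.003]
ft_force: [-0.2, 0.4, -2.7]
width: 21.6
```

Run:
```python
from h import *
from workcell import get_image
o,R,a=state();print(o["ee_pos"],a,o["width"],o["ft_force"]);print(R.round(4))
plan([605.5,-14.6,173.8],67.3,1)
s=get_image("scene");d=get_image("top")
pickle.dump(s,open("s4.pkl","wb"));pickle.dump(d,open("d4.pkl","wb"))
cv2.imwrite("pics/a4.png",np.hstack([cv2.resize(s["color"][160:280,220:340],None,fx=3.3,fy=3.3),cv2.resize(d["color"][160:280,320:440],None,fx=3.3,fy=3.3)]))
o,R,a=state();print(o["ee_pos"],a)
```

```text
[604.2094952  -15.45650456 176.22193808] 67.20526906978799 21.631173906607266 [-0.17902578  0.43945325 -2.7322474 ]
[[ 3.874e-01  9.219e-01 -2.300e-03]
 [ 9.219e-01 -3.874e-01  3.000e-04]
 [-6.000e-04 -2.200e-03 -1.000e+00]]
at [604.2 -15.5 176.2] 67.21
[0.0013, 0.0009, 0.0024, -0.002]
[604.38091064 -14.0071586  176.6951432 ] 67.34503776981013
```

View pics/a4.png

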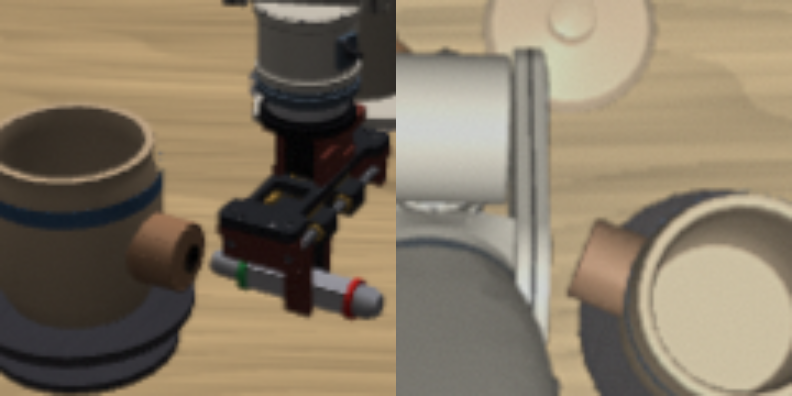

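Run:
```python
from h import *
s=pickle.load(open("s4.pkl","rb"))
hs=cv2.cvtColor(s["color"],cv2.COLOR_BGR2HSV)
gz=np.array([604.3,-14.8,176.4-63.3]); x=np.radians(67.3); gx=-np.array([np.cos(x),np.sin(x),0])
def comp(m):
    n,l,st,c=cv2.connectedComponentsWithStats(m); 
    for i in range(1,n):
        if st[i,4]>5: print(st[i],c[i])
for lo,hi in (((45,60,40),(90,255,255)),((0,150,60),(6,255,255)),((172,120,60),(180,255,255))):
    m=cv2.inRange(hs,lo,hi); m[:230]=0;m[265:]=0;m[:,:280]=0;m[:,345:]=0; comp(m)
for k in (80,48,-48,-70): print(k,proj(s,gz+k*gx))
c=s["color"][225:265,255:345]; cv2.imwrite("pics/a4b.png",cv2.convertScaleAbs(cv2.resize(c,None,fx=8.5,fy=8.5,interpolation=cv2.INTER_CUBIC),alpha=1.6))
```

```text
[291 239   4   8  23] [292.86956522 242.39130435]
[324 244   5  10  20] [325.6  248.85]
80 [286.5331896  238.43407269]
48 [296.89952656 241.26284772]
-48 [329.02343294 250.02884717]
-70 [336.61009378 252.09910176]
```

View pics/a4b.png

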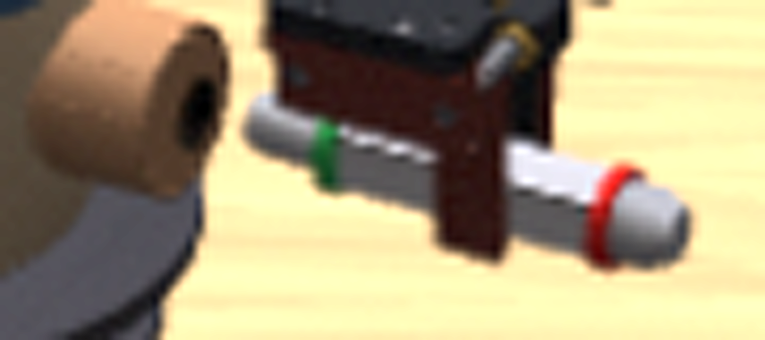

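Run:
```python
from h import *
s=pickle.load(open("scene0.pkl","rb")); d=pickle.load(open("top0.pkl","rb"))
K,R,t=P(s); print("cam",-R.T@t); K,R,t=P(d); print("camtop",-R.T@t)
gz=np.array([571.3,275,56]); x=np.radians(76); gx=-np.array([np.cos(x),np.sin(x),0])
for k in (48,-48): print("scene",proj(s,gz+k*gx),"top",proj(d,gz+k*gx))
gz=np.array([604.3,-14.8,113.1]);p=proj(s,gz)
for e in np.eye(3)*10: print(proj(s,gz+e)-p)
# crock rim in scene: ellipse extremes -> compare; rim outer radius 76 at z198
c=np.array([529.6,-215,198.]); q=np.array([proj(s,c+[76*np.cos(a),76*np.sin(a),0]) for a in np.linspace(0,6.28,200)]); print("rim scene",q.min(0),q.max(0))
q=np.array([proj(d,c+[76*np.cos(a),76*np.sin(a),0]) for a in np.linspace(0,6.28,200)]); print("rim top",q.min(0),q.max(0))
c[2]=50;q=np.array([proj(d,c+[100*np.cos(a),100*np.sin(a),0]) for a in np.linspace(0,6.28,200)]); print("wheel top",q.min(0),q.max(0))
q=np.array([proj(s,c+[100*np.cos(a),100*np.sin(a),0]) for a in np.linspace(0,6.28,200)]); print("wheel scene",q.min(0),q.max(0))
```

```text
cam [1788.23874777   61.97396051  878.07550821]
camtop [ 375.75558614  -10.89267595 1526.78852527]
scene [400.83582062 257.52199717] top [233.22337803 247.63629231]
scene [435.53393034 263.59417933] top [195.07141134 238.78629547]
[-0.25123738  2.0333464 ]
[3.73203831 0.14422928]
[ 0.01208205 -3.15434282]
rim scene [212.92817359 189.12242866] [269.35684506 215.49148293]
rim top [390.69842507 215.72782717] [460.64714177 285.00587122]
wheel top [375.07710642 216.53260589] [457.97854654 298.79123736]
wheel scene [209.37651984 229.34406403] [279.77515204 267.41010207]
```

Request:
send_rows:
  rows:
    - [-0.005,0.001,0.003,0,-1]
    - [-0.007,0.0005,0,0,-1]
    - [-0.005,0,0,0,-1]
    - [-0.003,0,0,0,-1]
    - [0,0,0,0,-1]

```text
t: 5.7
ee_pos: [598.5, -34.1, 174.8]
orientation: [2.615, 1.74, 0.0]
ft_force: [0.4, -0.1, -2.9]
width: 21.7
```

```bash
cat > st.py <<'E'
from h import *
from workcell import get_image, telemetry
import sys
def rel(axis=67.3,end=80):
    o,R,a=state(); x=np.radians(axis); n=np.array([np.cos(x),np.sin(x),0]); ey=np.array([-n[1],n[0],0])
    m0=np.array([571,-114,115]); 
    tip=np.array(o["ee_pos"])+R[:,2]*63.3-end*n
    f=np.array(o["ft_force"]); dd=tip-m0
    print("t",o["t"],"tip in boss x,y,z",(dd@n).round(1),(dd@ey).round(1),dd[2].round(1),"ang",round(a,2),"F n,y,z",(f@n).round(1),(f@ey).round(1),f[2].round(1),"M",np.round(o["moment"],2),"tilt",R[:2,2].round(4))
if __name__=="__main__":
    rel()
    if len(sys.argv)>1:
        s=get_image("scene"); pickle.dump(s,open(sys.argv[1]+".pkl","wb"))
        cv2.imwrite("pics/%s.png"%sys.argv[1],cv2.convertScaleAbs(cv2.resize(s["color"][220:265,255:345],None,fx=8.5,fy=8.5,interpolation=cv2.INTER_CUBIC),alpha=1.6)); rel()
E
python3 st.py b1
```

```text
t 5.7 tip in boss x,y,z 4.3 5.5 -3.5 ang 67.29 F n,y,z 0.1 -0.4 -2.9 M [-0.   -0.05 -0.02] tilt [ 0. -0.]
t 5.75 tip in boss x,y,z 4.5 5.3 -3.5 ang 67.28 F n,y,z 0.4 0.2 -3.2 M [ 0.01 -0.1   0.03] tilt [0.0003 0.    ]
```

View pics/b1.png

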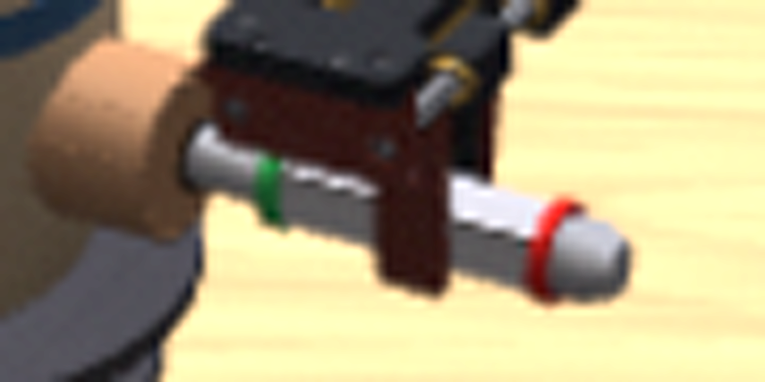

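Request:
send_rows:
  rows:
    - [-0.002,0,0.001,0,-1]
    - [-0.002,0,0,0,-1]
    - [-0.001,0,0,0,-1]
    - [0,0,0,0,-1]

```text
t: 6.15
ee_pos: [596.7, -38.5, 173.7]
orientation: [-2.615, -1.741, 0.0]
ft_force: [0.2, 0.1, -2.7]
width: 21.5
```

```bash
python3 st.py
```

```text
t 6.15 tip in boss x,y,z -0.4 5.4 -4.6 ang 67.3 F n,y,z 0.2 -0.2 -2.7 M [-0.06 -0.06  0.03] tilt [-0.0001  0.    ]
```

Request:
send_rows:
  rows:
    - [-0.001,0,0,0,-1]
    - [-0.001,0,0,0,-1]
    - [0,0,0,0,-1]

```text
t: 6.45
ee_pos: [595.9, -40.3, 173.7]
orientation: [2.615, 1.741, -0.0]
ft_force: [0.2, 0.4, -3.2]
width: 21.6
```

```bash
python3 st.py
```

```text
t 6.45 tip in boss x,y,z -2.4 5.4 -4.6 ang 67.31 F n,y,z 0.4 -0.1 -3.2 M [-0.09 -0.04  0.03] tilt [-0. -0.]
```

Request:
send_rows:
  rows:
    - [-0.001,0,0,0,-1]
    - [-0.001,0,0,0,-1]
    - [0,0,0,0,-1]

```text
t: 6.75
ee_pos: [595.2, -42.2, 173.7]
orientation: [2.615, 1.741, -0.0]
ft_force: [0.1, 0.1, -3.0]
width: 22.1
```

```bash
python3 st.py
```

```text
t 6.75 tip in boss x,y,z -4.5 5.4 -4.6 ang 67.3 F n,y,z 0.2 -0.1 -3.0 M [-0.03 -0.06  0.05] tilt [-0. -0.]
```

Request:
send_rows:
  rows:
    - [-0.001,0,0,0,-1]
    - [-0.001,0,0,0,-1]
    - [0,0,0,0,-1]

```text
t: 7.05
ee_pos: [594.4, -44.1, 173.7]
orientation: [-2.615, -1.741, 0.0]
ft_force: [-0.6, -0.4, -3.1]
width: 21.8
```

```bash
python3 st.py b2
```

```text
t 7.05 tip in boss x,y,z -6.5 5.4 -4.6 ang 67.3 F n,y,z -0.6 0.4 -3.1 M [-0.04 -0.06 -0.02] tilt [-0.0001 -0.    ]
t 7.1 tip in boss x,y,z -6.4 5.4 -4.6 ang 67.31 F n,y,z -0.2 0.5 -2.3 M [-0.04 -0.04 -0.02] tilt [-0.  0.]
```

View pics/b2.png

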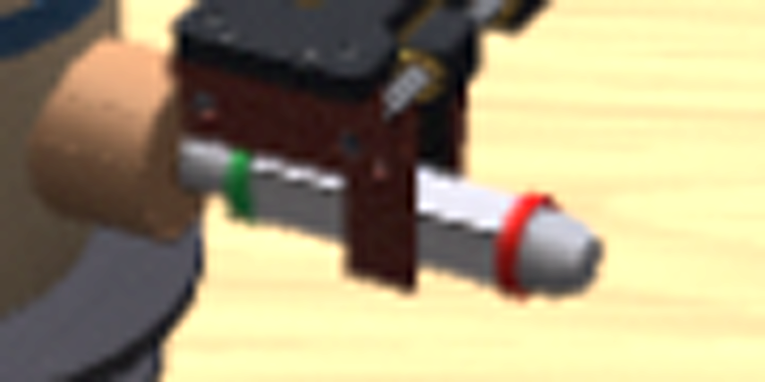

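Request:
send_rows:
  rows:
    - [-0.001,0,0,0,-1]
    - [-0.001,0,0,0,-1]
    - [-0.001,0,0,0,-1]
    - [0,0,0,0,-1]

```text
t: 7.5
ee_pos: [593.2, -46.8, 173.7]
orientation: [-2.615, -1.741, 0.0]
ft_force: [-0.1, -0.6, -1.9]
width: 21.9
```

```bash
python3 st.py
```

```text
t 7.5 tip in boss x,y,z -9.5 5.4 -4.6 ang 67.3 F n,y,z -0.6 -0.1 -1.9 M [-0.06 -0.12 -0.03] tilt [-0.0001 -0.    ]
```

Request:
send_rows:
  rows:
    - [-0.001,0,0,0,-1]
    - [-0.001,0,0,0,-1]
    - [-0.001,0,0,0,-1]
    - [0,0,0,0,-1]

```text
t: 7.9
ee_pos: [592.1, -49.6, 173.7]
orientation: [-2.615, -1.741, 0.0]
ft_force: [0.7, 0.4, -2.7]
width: 21.6
```

```bash
python3 st.py
```

```text
t 7.9 tip in boss x,y,z -12.4 5.4 -4.6 ang 67.31 F n,y,z 0.6 -0.5 -2.7 M [ 0.03 -0.06  0.  ] tilt [-0.0001 -0.    ]
```

Request:
send_rows:
  rows:
    - [-0.001,0,0,0,-1]
    - [-0.001,0,0,0,-1]
    - [-0.001,0,0,0,-1]
    - [-0.001,0,0,0,-1]
    - [0,0,0,0,-1]

```text
t: 8.4
ee_pos: [590.5, -53.3, 173.7]
orientation: [-2.615, -1.741, 0.0]
ft_force: [-0.0, -0.2, -2.5]
width: 21.8
```

```bash
python3 st.py
```

```text
t 8.4 tip in boss x,y,z -16.4 5.4 -4.6 ang 67.3 F n,y,z -0.2 -0.1 -2.5 M [-0.03 -0.06 -0.01] tilt [-0. -0.]
```

Request:
send_rows:
  rows:
    - [-0.001,0,0,0,-1]
    - [-0.001,0,0,0,-1]
    - [-0.001,0,0,0,-1]
    - [-0.001,0,0,0,-1]
    - [0,0,0,0,-1]

```text
t: 8.9
ee_pos: [589.0, -57.0, 173.6]
orientation: [-2.615, -1.741, 0.0]
ft_force: [-0.5, 0.6, -2.8]
width: 22.0
```

```bash
python3 st.py b3
```

```text
t 8.9 tip in boss x,y,z -20.5 5.5 -4.7 ang 67.3 F n,y,z 0.4 0.7 -2.8 M [-0.05  0.01  0.02] tilt [-0.0001  0.    ]
t 8.95 tip in boss x,y,z -20.4 5.4 -4.6 ang 67.3 F n,y,z -0.2 0.3 -2.4 M [ 0.04 -0.07 -0.  ] tilt [-0. -0.]
```

View pics/b3.png

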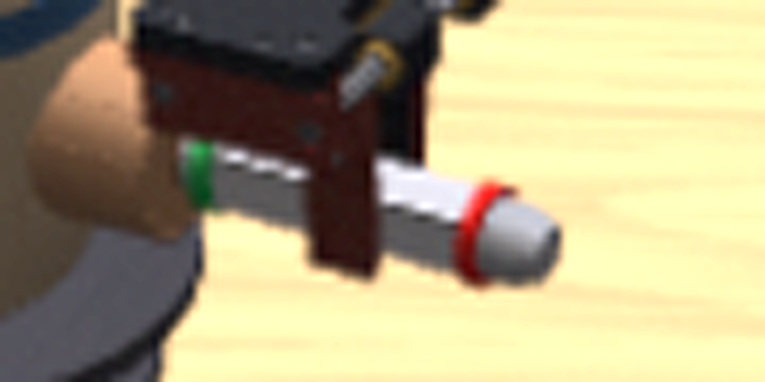

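Request:
send_rows:
  rows:
    - [-0.001,0,0,0,-1]
    - [-0.001,0,0,0,-1]
    - [-0.001,0,0,0,-1]
    - [-0.001,0,0,0,-1]
    - [0,0,0,0,-1]

```text
t: 9.45
ee_pos: [587.4, -60.7, 173.7]
orientation: [-2.615, -1.741, 0.0]
ft_force: [-0.6, 0.0, -2.2]
width: 21.9
```

```bash
python3 st.py
```

```text
t 9.45 tip in boss x,y,z -24.5 5.4 -4.6 ang 67.3 F n,y,z -0.2 0.6 -2.2 M [-0.02 -0.04 -0.06] tilt [-0.0001  0.    ]
```

Request:
send_rows:
  rows:
    - [-0.0005,0,0,0,-1]
    - [-0.0005,0,0,0,-1]
    - [-0.0005,0,0,0,-1]
    - [0,0,0,0,-1]

```text
t: 9.85
ee_pos: [586.9, -62.0, 173.7]
orientation: [2.615, 1.741, 0.0]
ft_force: [0.4, 0.0, -2.8]
width: 21.7
```

```bash
python3 st.py
```

```text
t 9.85 tip in boss x,y,z -25.9 5.4 -4.6 ang 67.31 F n,y,z 0.2 -0.4 -2.8 M [-0.01 -0.06  0.02] tilt [ 0. -0.]
```

Request:
send_rows:
  rows:
    - [-0.0005,0,0,0,-1]
    - [-0.0005,0,0,0,-1]
    - [0,0,0,0,-1]

```text
t: 10.15
ee_pos: [586.7, -62.5, 173.7]
orientation: [-2.615, -1.741, -0.001]
ft_force: [1.6, 4.0, -3.3]
width: 21.7
```

Request:
send_rows:
  rows:
    - [-0.0005,0,0,0,-1]
    - [-0.0005,0,0,0,-1]
    - [0,0,0,0,-1]

```text
t: 10.45
ee_pos: [586.6, -62.6, 173.8]
orientation: [-2.615, -1.74, -0.003]
ft_force: [2.2, 8.7, -2.7]
width: 21.8
```

Request:
send_rows:
  rows:
    - [-0.0005,0,0,0,-1]
    - [0,0,0,0,-1]

```text
t: 10.65
ee_pos: [586.6, -62.7, 173.8]
orientation: [-2.614, -1.74, -0.004]
ft_force: [3.4, 11.4, -3.7]
width: 21.7
```

```bash
python3 st.py b4
```

```text
t 10.65 tip in boss x,y,z -26.5 5.4 -4.5 ang 67.29 F n,y,z 11.8 1.3 -3.7 M [ 1.81 -0.57  0.01] tilt [0.0014 0.0022]
t 10.7 tip in boss x,y,z -26.5 5.4 -4.5 ang 67.29 F n,y,z 11.1 2.2 -3.6 M [ 1.82 -0.53  0.05] tilt [0.0015 0.0022]
```

View pics/b4.png

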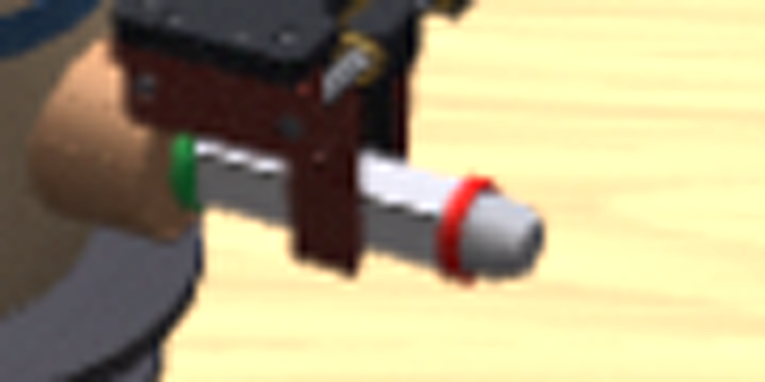

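Request:
send_rows:
  rows:
    - [0,0,0,0,-1]
    - [0,0,0,0,-1]
    - [0.001,0,0,0,-1]
    - [0.002,0,0,0,-1]
    - [0.003,0,0,0,-1]

```text
t: 11.2
ee_pos: [588.2, -58.9, 173.6]
orientation: [2.615, 1.741, -0.001]
ft_force: [1.0, 0.1, -2.9]
width: 21.6
```

Request:
send_rows:
  rows:
    - [0.006,0,0,0,-1]
    - [0.008,0,0,0,-1]
    - [0.008,0,0,0,-1]
    - [0.01,0,0,0,-1]
    - [0.01,0,0,0,-1]

```text
t: 11.7
ee_pos: [604.9, -19.0, 173.7]
orientation: [2.615, 1.741, 0.0]
ft_force: [0.1, 0.6, -3.1]
width: 22.1
```

Request:
send_rows:
  rows:
    - [0.02,0,-0.002,0,-1]
    - [0.02,0,-0.002,0,-1]
    - [0.01,0,0,0,-1]
    - [0,0,0,0,-1]

```text
t: 12.1
ee_pos: [624.2, 27.6, 177.7]
orientation: [2.613, 1.744, 0.001]
ft_force: [0.2, 0.6, -2.1]
width: 21.9
```

Run:
```python
from h import *
o,R,a=state();print(o["ee_pos"],a,o["ft_force"])
plan([572,273.5,200],256,20)
```

```text
[624.24232229  27.61581215 177.66264304] 67.42471085044396 [ 0.18201231  0.6168283  -2.09228199]
at [624.2  27.6 177.7] 67.42
[0.0103, -0.0071, -0.0011, -0.165]
[0.0114, -0.0053, -0.0011, -0.165]
[0.0121, -0.0034, -0.0011, -0.165]
[0.0125, -0.0014, -0.0011, -0.164]
[0.0126, 0.0007, -0.0011, -0.165]
[0.0123, 0.0028, -0.0011, -0.164]
[0.0116, 0.0047, -0.0011, -0.165]
[0.0107, 0.0066, -0.0011, -0.164]
[0.0095, 0.0082, -0.0011, -0.165]
[0.008, 0.0097, -0.0011, -0.164]
[0.0063, 0.0109, -0.0011, -0.165]
[0.0045, 0.0117, -0.0011, -0.164]
[0.0025, 0.0123, -0.0011, -0.165]
[0.0004, 0.0126, -0.0011, -0.164]
[-0.0016, 0.0125, -0.0012, -0.165]
[-0.0036, 0.012, -0.0011, -0.164]
[-0.0056, 0.0113, -0.0012, -0.165]
[-0.0073, 0.0102, -0.0011, -0.164]
[-0.0089, 0.0089, -0.0012, -0.165]
[-0.0102, 0.0072, -0.0011, -0.164]
```

Run:
```python
from h import *
plan([572,273.5,200],76,8)
```

```text
at [624.2  27.6 177.7] 67.42
[0.0259, -0.0178, -0.0028, -0.019]
[0.0262, -0.0173, -0.0028, -0.019]
[0.0265, -0.0168, -0.0028, -0.019]
[0.0269, -0.0163, -0.0028, -0.019]
[0.0271, -0.0158, -0.0028, -0.018]
[0.0274, -0.0154, -0.0028, -0.019]
[0.0277, -0.0148, -0.0028, -0.018]
[0.0281, -0.0144, -0.0027, -0.019]
```

Request:
send_rows:
  rows:
    - [0.026,-0.018,-0.003,-0.019,-1]
    - [0.026,-0.017,-0.003,-0.019,-1]
    - [0.0265,-0.017,-0.003,-0.019,-1]
    - [0.027,-0.016,-0.003,-0.019,-1]
    - [0.027,-0.016,-0.003,-0.018,-1]

```text
t: 12.6
ee_pos: [590.9, 180.1, 192.6]
orientation: [2.53, 1.862, -0.001]
ft_force: [1.0, 0.4, -2.8]
width: 21.9
```

Request:
send_rows:
  rows:
    - [0.0275,-0.0155,-0.003,-0.019,-1]
    - [0.028,-0.015,-0.003,-0.018,-1]
    - [0.028,-0.0145,-0.002,-0.019,-1]
    - [0,0,0,-0.15,-1]
    - [0,0,0,-0.149,-1]

```text
t: 13.1
ee_pos: [571.1, 273.0, 200.5]
orientation: [2.153, 2.288, -0.001]
ft_force: [0.4, -0.5, -3.0]
width: 21.8
```

Request:
send_rows:
  rows:
    - [0,0,0,-0.149,-1]
    - [0,0,0,-0.149,-1]
    - [0,0,0,-0.149,-1]
    - [0,0,0,-0.149,-1]
    - [0,0,0,-0.149,-1]

```text
t: 13.6
ee_pos: [571.5, 271.6, 200.4]
orientation: [-1.175, -2.913, 0.001]
ft_force: [1.3, -0.9, -3.4]
width: 21.9
```

Request:
send_rows:
  rows:
    - [0,0,0,-0.149,-1]
    - [0,0,0,-0.149,-1]
    - [0,0,0,-0.149,-1]
    - [0,0,0,-0.149,-1]
    - [0,0,0,-0.149,-1]

```text
t: 14.1
ee_pos: [571.4, 271.6, 200.4]
orientation: [-0.035, -3.141, 0.001]
ft_force: [0.3, -0.7, -3.6]
width: 21.5
```

Request:
send_rows:
  rows:
    - [0,0,0,-0.149,-1]
    - [0,0,0,-0.149,-1]
    - [0,0,0,-0.149,-1]
    - [0,0,0,-0.149,-1]
    - [0,0,0,-0.149,-1]

```text
t: 14.6
ee_pos: [571.4, 271.6, 200.3]
orientation: [1.111, -2.938, 0.001]
ft_force: [0.0, 0.2, -2.5]
width: 22.2
```

Run:
```python
from h import *
o,R,a=state();print(o["t"],o["qpos"],o["ee_pos"],a,o["ft_force"])
```

```text
14.6 [ 4.24978653e-01  5.58997071e-01  1.67560290e+00 -3.98463117e-04
  9.07966012e-01 -1.86845404e+00] [571.44596974 271.5948367  200.34674313] -138.5819293632736 [ 0.00294422  0.21178421 -2.51445478]
```

Request:
send_rows:
  rows:
    - [0,0,0,-0.149,-1]
    - [0,0,0,-0.149,-1]
    - [0,0,0,-0.149,-1]
    - [0,0,0.02,-0.149,-1]
    - [0,0,0.03,-0.007,-1]

```text
t: 15.1
ee_pos: [572.8, 272.3, 151.8]
orientation: [-1.929, 2.475, -0.002]
ft_force: [0.4, -1.0, -3.5]
width: 21.5
```

Request:
send_rows:
  rows:
    - [0,0,0.01,0,-1]
    - [0,0,0,0,-1]

```text
t: 15.3
ee_pos: [570.5, 271.5, 138.9]
orientation: [1.923, -2.479, -0.001]
ft_force: [-0.1, 0.1, -2.4]
width: 21.9
```

Run:
```python
from h import *
from workcell import get_image
o,R,a=state();print(o["t"],o["qpos"],o["ee_pos"],a,o["ft_force"])
plan([572.2,271,121],-104,2)
s=get_image("scene")
cv2.imwrite("pics/c1.png",cv2.resize(s["color"][200:320,350:470],None,fx=4,fy=4))
```

```text
15.3 [ 4.25394575e-01  6.45938731e-01  1.69592694e+00 -1.74587170e-04
  8.03906002e-01 -2.46451172e+00] [570.53888815 271.5202217  138.9047028 ] -104.41336237073078 [-0.05649941  0.12944366 -2.4442431 ]
at [570.5 271.5 138.9] -104.41
[0.0, -0.0009, 0.009, -0.004]
[0.0001, -0.0008, 0.0089, -0.003]
```

View pics/c1.png

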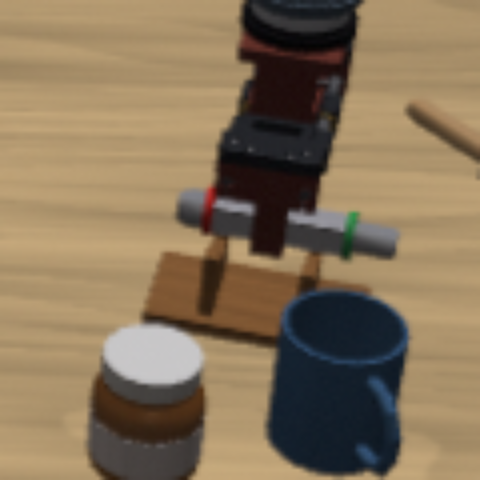

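Request:
send_rows:
  rows:
    - [0.005,-0.0015,0,-0.007,-1]
    - [0,0,0.009,0,-1]
    - [0,0,0.005,0,-1]
    - [0,0,0,0,-1]

```text
t: 15.75
ee_pos: [571.5, 267.1, 126.1]
orientation: [1.934, -2.474, -0.0]
ft_force: [-0.3, -0.1, -2.6]
width: 21.7
```

Run:
```python
from h import *
from workcell import get_image
o,R,a=state();print(o["t"],o["ee_pos"],a,o["ft_force"])
s=get_image("scene")
cv2.imwrite("pics/c2.png",cv2.resize(s["color"][230:290,370:460],None,fx=8,fy=8,interpolation=cv2.INTER_CUBIC))
```

```text
15.75 [571.46906558 267.08433607 126.07782427] -103.96880728070539 [-0.323843   -0.1431748  -2.62653916]
```

View pics/c2.png

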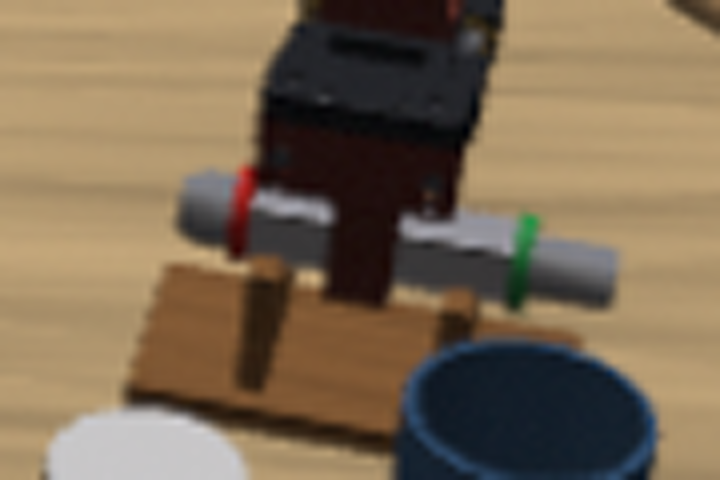

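Request:
send_rows:
  rows:
    - [0,0,0.003,0,-1]
    - [0,0,0.002,0,-1]
    - [0,0,0,0,-1]

```text
t: 16.1
ee_pos: [571.7, 267.3, 121.4]
orientation: [1.935, -2.474, -0.0]
ft_force: [0.6, 0.3, -2.9]
width: 21.9
```

Request:
send_rows:
  rows:
    - [0,0,0.001,0,-1]
    - [0,0,0.001,0,-1]
    - [0,0,0,0,-1]

```text
t: 16.4
ee_pos: [571.8, 267.3, 119.6]
orientation: [1.935, -2.475, -0.0]
ft_force: [0.1, -0.2, -2.2]
width: 21.6
```

Request:
send_rows:
  rows:
    - [0,0,0.001,0,-1]
    - [0,0,0.0005,0,-1]
    - [0,0,0,0,-1]

```text
t: 16.7
ee_pos: [571.9, 267.4, 119.2]
orientation: [-1.935, 2.475, -0.0]
ft_force: [-1.9, -2.0, 4.9]
width: 21.8
```

Run:
```python
from h import *
from workcell import get_image
o,R,a=state();print(o["t"],o["ee_pos"],a,o["ft_force"])
s=get_image("scene")
cv2.imwrite("pics/c3.png",cv2.resize(s["color"][230:290,370:460],None,fx=8,fy=8,interpolation=cv2.INTER_CUBIC))
```

```text
16.7 [571.92999549 267.35867002 119.16960845] -103.95804182148386 [-1.89860564 -2.03302705  4.9087554 ]
```

View pics/c3.png

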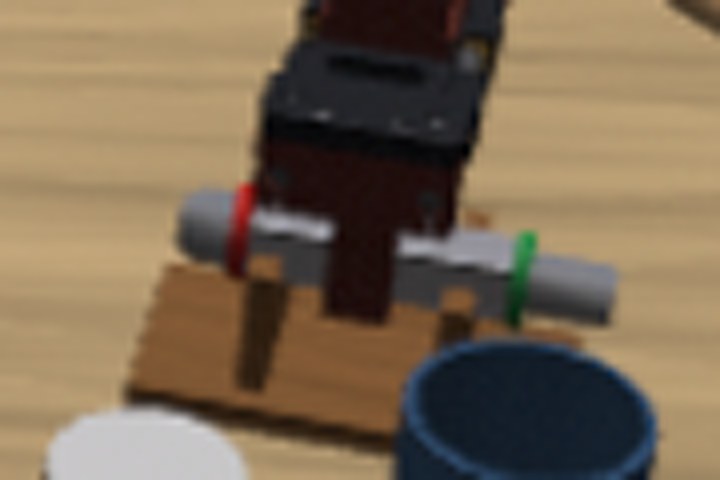

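Request:
send_rows:
  rows:
    - [0,0,0,0,0.2]
    - [0,0,0,0,0.2]
    - [0,0,0,0,0.2]
    - [0,0,0,0,0.2]

```text
t: 17.15
ee_pos: [571.9, 267.4, 118.2]
orientation: [-1.935, 2.475, -0.0]
ft_force: [-0.8, 0.8, 0.5]
width: 50.2
```

Request:
send_rows:
  rows:
    - [0,0,-0.01,0,0.2]
    - [0,0,-0.03,0,0.2]
    - [0,0,-0.02,0,0.2]
    - [0,0,-0.01,0.149,0.2]
    - [0,0,0,0.15,0.2]

```text
t: 17.65
ee_pos: [572.9, 267.8, 191.0]
orientation: [-1.535, 2.737, -0.001]
ft_force: [-0.0, 0.4, 0.5]
width: 52.9
```

Request:
send_rows:
  rows:
    - [0,0,0,0.149,0.2]
    - [0,0,0,0.149,0.2]
    - [0,0,0,0.149,0.2]
    - [0,0,0,0.149,0.2]
    - [0,0,0,0.149,0.2]

```text
t: 18.15
ee_pos: [572.0, 267.3, 188.9]
orientation: [-0.434, 3.111, 0.0]
ft_force: [0.4, -0.2, 0.0]
width: 53.1
```

Request:
send_rows:
  rows:
    - [0,0,0,0.149,0.2]
    - [0,0,0,0.149,0.2]
    - [0,0,0,0.149,0.2]
    - [0,0,0,0.149,0.2]
    - [0,0,0,0.149,0.2]

```text
t: 18.65
ee_pos: [572.0, 267.4, 188.9]
orientation: [0.728, 3.056, 0.001]
ft_force: [0.4, -0.1, 0.1]
width: 53.0
```

Request:
send_rows:
  rows:
    - [0,0,0,0.149,0.2]
    - [0,0,0,0.149,0.2]
    - [0,0,0,0.149,0.2]
    - [0,0,0,0.149,0.2]
    - [0,0,0,0.149,0.2]

```text
t: 19.15
ee_pos: [572.0, 267.4, 188.9]
orientation: [1.79, 2.581, 0.001]
ft_force: [0.2, 0.4, 0.8]
width: 52.3
```

Request:
send_rows:
  rows:
    - [0,0,0,0.149,0.2]
    - [0,0,0,0.149,0.2]
    - [0,0,0,0.149,0.2]
    - [0,0,0,0.149,0.2]
    - [0,0,0,0,0.2]

```text
t: 19.65
ee_pos: [572.0, 267.4, 188.8]
orientation: [2.465, 1.948, 0.001]
ft_force: [-0.4, 0.3, 0.3]
width: 52.5
```

Run:
```python
from h import *
from workcell import get_image
o,R,a=state();print(o["t"],o["ee_pos"],a,o["ft_force"],o["qpos"][5],o["width"])
plan([572.6,270.3,119.3],76,2)
s=get_image("scene")
cv2.imwrite("pics/c4.png",cv2.resize(s["color"][220:290,370:460],None,fx=8,fy=8,interpolation=cv2.INTER_CUBIC))
```

```text
19.65 [571.9661136  267.40125437 188.83675135] 76.63353668416445 [-0.36602891  0.31033463  0.26794416] 0.6517374392866712 52.53496310901143
at [572.  267.4 188.8] 76.63
[0.0015, -0.0, 0.0348, 0.006]
[0.0015, -0.0001, 0.0347, 0.005]
```

View pics/c4.png

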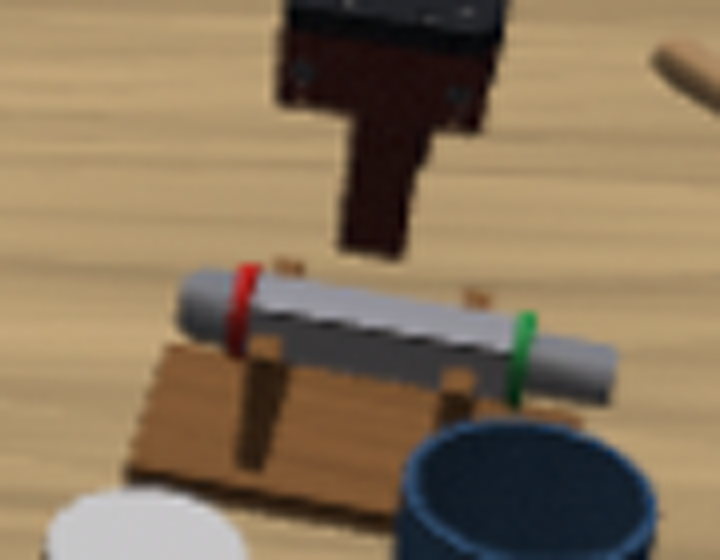

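Request:
send_rows:
  rows:
    - [0.003,0,0.03,0.01,0.2]
    - [0,0,0.03,0,0.2]
    - [0,0,0.0095,0,0.2]
    - [0,0,0,0,0.2]

```text
t: 20.1
ee_pos: [571.7, 269.9, 117.5]
orientation: [-2.471, -1.939, 0.005]
ft_force: [-0.5, 0.1, 0.1]
width: 52.6
```

Run:
```python
from h import *
o,R,a=state();print(o["t"],o["ee_pos"],a,o["ft_force"])
```

```text
20.1 [571.72414859 269.85995785 117.45448637] 76.26199857830892 [-0.47410007  0.09906997  0.13519541]
```

Request:
send_rows:
  rows:
    - [0,0,-0.001,0.004,0.2]
    - [0,0,0,0,-1]
    - [0,0,0,0,-1]
    - [0,0,0,0,-1]
    - [0,0,0,0,-1]

```text
t: 20.6
ee_pos: [572.7, 270.3, 120.2]
orientation: [2.477, 1.932, 0.001]
ft_force: [-0.6, -0.1, -0.5]
width: 24.0
```

Request:
send_rows:
  rows:
    - [0,0,0,0,-1]
    - [0,0,0,0,-1]

```text
t: 20.8
ee_pos: [572.7, 270.3, 120.1]
orientation: [2.477, 1.932, 0.001]
ft_force: [-1.6, 0.1, 5.1]
width: 21.8
```

Request:
send_rows:
  rows:
    - [0,0,-0.02,0,-1]
    - [0,0,-0.035,0,-1]
    - [0,0,0,0,-1]

```text
t: 21.1
ee_pos: [574.4, 271.1, 178.2]
orientation: [2.476, 1.931, 0.009]
ft_force: [1.4, -0.0, -2.0]
width: 21.9
```

Run:
```python
from h import *
from workcell import get_image
o,R,a=state();print(o["t"],o["ee_pos"],a,o["ft_force"],o["width"])
s=get_image("scene")
cv2.imwrite("pics/c5.png",cv2.resize(s["color"][210:290,370:460],None,fx=7,fy=7,interpolation=cv2.INTER_CUBIC))
```

```text
21.1 [574.44413929 271.08957936 178.19788018] 75.90302488686909 [ 1.43463732 -0.03531329 -1.95251425] 21.944454401506366
```

View pics/c5.png

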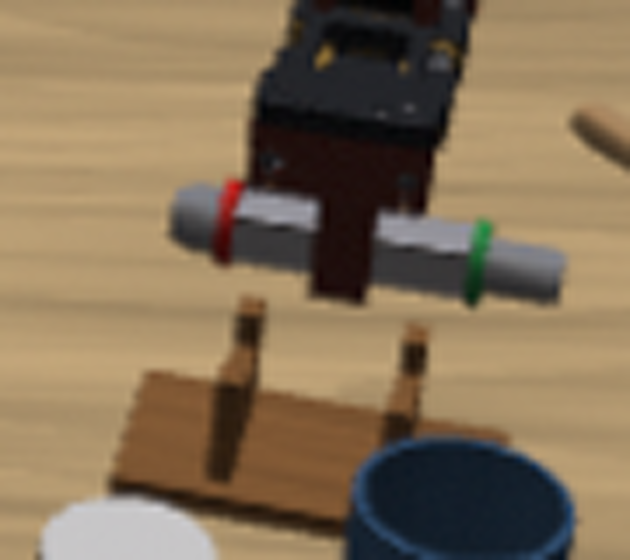

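Run:
```python
from h import *
x=np.radians(67.3); n=np.array([np.cos(x),np.sin(x),0]); ey=np.array([-n[1],n[0],0])
T=np.array([571,-114,0])+105*n+5.4*ey; T[2]=177; print(T)
plan(T,67.3,8)
```

```text
[606.53842876 -15.04960798 177.        ]
at [573.5 270.7 176.2] 75.91
[-0.0336, 0.0127, -0.0001, 0.019]
[-0.0334, 0.0133, -0.0001, 0.019]
[-0.0331, 0.014, -0.0001, 0.019]
[-0.0329, 0.0146, -0.0001, 0.019]
[-0.0326, 0.0152, -0.0001, 0.019]
[-0.0323, 0.0159, -0.0001, 0.018]
[-0.032, 0.0164, -0.0001, 0.019]
[-0.0316, 0.017, -0.0001, 0.018]
```

Request:
send_rows:
  rows:
    - [-0.0335,0.0125,0,0.019,-1]
    - [-0.0335,0.0135,0,0.019,-1]
    - [-0.033,0.014,0,0.019,-1]
    - [-0.033,0.0145,0,0.019,-1]
    - [-0.0325,0.015,0,0.019,-1]

```text
t: 21.65
ee_pos: [591.8, 90.3, 172.8]
orientation: [-2.566, -1.811, 0.004]
ft_force: [0.4, 0.3, -3.6]
width: 21.4
```

Request:
send_rows:
  rows:
    - [-0.0325,0.016,0,0.018,-1]
    - [-0.032,0.0165,0,0.019,-1]
    - [-0.0315,0.017,0,0.018,-1]
    - [0,0,0,0,-1]
    - [0,0,0,0,-1]

```text
t: 22.15
ee_pos: [604.6, -16.1, 173.1]
orientation: [-2.615, -1.738, 0.003]
ft_force: [0.9, 0.5, -3.8]
width: 21.8
```

Run:
```python
from st import *
rel(end=70); x=np.radians(67.3); n=np.array([np.cos(x),np.sin(x),0]); ey=np.array([-n[1],n[0],0])
T=np.array([571,-114,0])+78*n+5.4*ey; T[2]=174.6
plan(T,67.3,1)
```

```text
t 22.15 tip in boss x,y,z 33.2 7.0 -5.2 ang 67.21 F n,y,z 0.8 -0.6 -3.8 M [-0.06 -0.06 -0.02] tilt [-0.0025  0.0003]
at [604.6 -16.1 173.1] 67.21
[-0.0253, 0.0014, -0.0015, -0.002]
```

Request:
send_rows:
  rows:
    - [-0.008,0.0005,0,0,-1]
    - [-0.008,0,0,0,-1]
    - [-0.008,0,0,0,-1]
    - [0,0,0,0,-1]
    - [0,0,0,0,-1]

```text
t: 22.65
ee_pos: [596.6, -37.8, 174.8]
orientation: [2.615, 1.741, 0.0]
ft_force: [-0.1, 0.2, -2.0]
width: 22.0
```

Run:
```python
from st import *
rel(end=70); x=np.radians(67.3); n=np.array([np.cos(x),np.sin(x),0]); ey=np.array([-n[1],n[0],0])
T=np.array([571,-114,0])+74*n+5.4*ey; T[2]=174.6
plan(T,67.3,1)
s=get_image("scene"); cv2.imwrite("pics/n1.png",cv2.convertScaleAbs(cv2.resize(s["color"][220:265,255:345],None,fx=8.5,fy=8.5,interpolation=cv2.INTER_CUBIC),alpha=1.6))
```

```text
t 22.65 tip in boss x,y,z 10.2 5.8 -3.5 ang 67.3 F n,y,z 0.2 0.1 -2.0 M [-0.04 -0.07  0.03] tilt [0.0002 0.0001]
at [596.6 -37.8 174.8] 67.3
[-0.0062, 0.0004, 0.0002, 0.0]
```

View pics/n1.png

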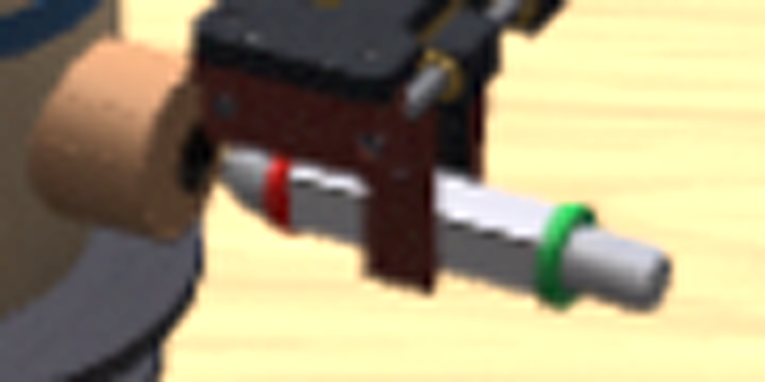

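Request:
send_rows:
  rows:
    - [-0.004,0.0005,0,0,-1]
    - [-0.003,0,0,0,-1]
    - [-0.002,0,0,0,-1]
    - [0,0,0,0,-1]

```text
t: 23.1
ee_pos: [593.5, -46.6, 174.7]
orientation: [-2.615, -1.741, 0.0]
ft_force: [0.6, -0.1, -2.7]
width: 22.1
```

```bash
python3 -c "
from st import *
rel(end=70)"
```

```text
t 23.1 tip in boss x,y,z 0.9 5.2 -3.6 ang 67.29 F n,y,z 0.2 -0.5 -2.7 M [-0.09 -0.02 -0.05] tilt [-0.0001 -0.    ]
```

Request:
send_rows:
  rows:
    - [-0.001,0,0,0,-1]
    - [-0.001,0,0,0,-1]
    - [0,0,0,0,-1]

```text
t: 23.4
ee_pos: [592.9, -48.2, 174.7]
orientation: [-2.615, -1.741, -0.0]
ft_force: [0.7, 0.2, -2.4]
width: 21.7
```

```bash
python3 -c "
from st import *
rel(end=70)"
```

```text
t 23.4 tip in boss x,y,z -0.8 5.2 -3.6 ang 67.31 F n,y,z 0.4 -0.5 -2.4 M [-0.11 -0.1  -0.02] tilt [0. 0.]
```

Request:
send_rows:
  rows:
    - [-0.001,0,0,0,-1]
    - [-0.0005,0,0,0,-1]
    - [0,0,0,0,-1]

```text
t: 23.7
ee_pos: [592.3, -49.6, 174.7]
orientation: [-2.615, -1.741, 0.0]
ft_force: [-0.2, -0.6, -2.7]
width: 21.9
```

```bash
python3 -c "
from st import *
rel(end=70)"
```

```text
t 23.7 tip in boss x,y,z -2.3 5.2 -3.6 ang 67.3 F n,y,z -0.6 -0.1 -2.7 M [ 0.01 -0.03 -0.03] tilt [-0.0001  0.    ]
```

Request:
send_rows:
  rows:
    - [-0.0005,0,0,0,-1]
    - [-0.0005,0,0,0,-1]
    - [0,0,0,0,-1]

```text
t: 24.0
ee_pos: [591.9, -50.5, 174.6]
orientation: [-2.615, -1.741, 0.0]
ft_force: [-0.7, -0.8, -2.2]
width: 21.7
```

Request:
send_rows:
  rows:
    - [-0.0005,0,0,0,-1]
    - [-0.0005,0,0,0,-1]
    - [0,0,0,0,-1]

```text
t: 24.3
ee_pos: [591.5, -51.4, 174.7]
orientation: [2.615, 1.741, -0.0]
ft_force: [0.4, -0.2, -2.4]
width: 21.8
```

```bash
python3 -c "
from st import *
rel(end=70)"
```

```text
t 24.3 tip in boss x,y,z -4.3 5.2 -3.6 ang 67.31 F n,y,z -0.0 -0.5 -2.4 M [-0.12 -0.04 -0.02] tilt [ 0. -0.]
```

Request:
send_rows:
  rows:
    - [-0.0005,0,0,0,-1]
    - [-0.0005,0,0,0,-1]
    - [0,0,0,0,-1]

```text
t: 24.6
ee_pos: [591.1, -52.4, 174.7]
orientation: [-2.615, -1.741, 0.0]
ft_force: [-0.6, -0.4, -3.2]
width: 22.0
```

Request:
send_rows:
  rows:
    - [-0.0005,0,0,0,-1]
    - [0,0,0,0,-1]

```text
t: 24.8
ee_pos: [590.9, -52.8, 174.7]
orientation: [2.615, 1.741, -0.0]
ft_force: [-0.4, -0.4, -2.8]
width: 21.8
```

```bash
python3 -c "
from st import *
rel(end=70)"
```

```text
t 24.8 tip in boss x,y,z -5.8 5.2 -3.6 ang 67.31 F n,y,z -0.6 0.2 -2.8 M [-0.07 -0.07  0.02] tilt [ 0. -0.]
```

Request:
send_rows:
  rows:
    - [-0.0005,0,0,0,-1]
    - [0,0,0,0,-1]

```text
t: 25.0
ee_pos: [590.7, -53.2, 174.7]
orientation: [-2.615, -1.741, 0.0]
ft_force: [0.3, 0.8, -4.4]
width: 22.2
```

Request:
send_rows:
  rows:
    - [-0.0005,0,0,0,-1]
    - [0,0,0,0,-1]

```text
t: 25.2
ee_pos: [590.6, -53.7, 174.7]
orientation: [2.615, 1.741, 0.0]
ft_force: [0.1, 0.1, -2.1]
width: 22.0
```

Request:
send_rows:
  rows:
    - [-0.0005,0,0,0,-1]
    - [0,0,0,0,-1]

```text
t: 25.4
ee_pos: [590.4, -54.2, 174.7]
orientation: [-2.615, -1.741, 0.0]
ft_force: [1.3, 0.3, -3.5]
width: 22.2
```

```bash
python3 -c "
from st import *
rel(end=70)
s=get_image('scene'); cv2.imwrite('pics/n2.png',cv2.convertScaleAbs(cv2.resize(s['color'][220:265,255:345],None,fx=8.5,fy=8.5,interpolation=cv2.INTER_CUBIC),alpha=1.6))"
```

```text
t 25.4 tip in boss x,y,z -7.3 5.2 -3.6 ang 67.31 F n,y,z 0.8 -1.1 -3.5 M [-0.08 -0.07 -0.04] tilt [-0. -0.]
```

View pics/n2.png

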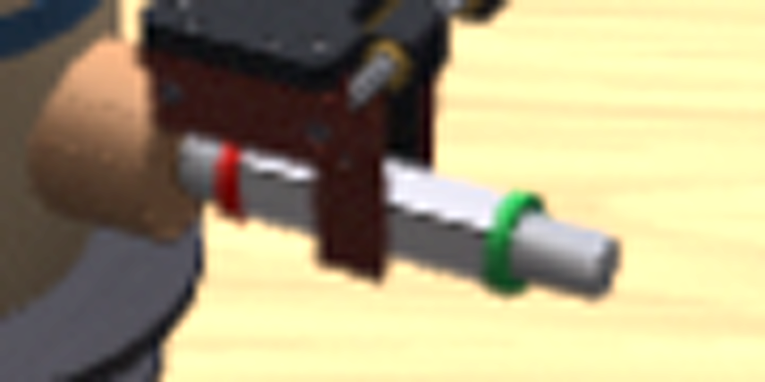

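Contact is just beginning; continue in half‑millimetre steps.

Request:
send_rows:
  rows:
    - [-0.0005,0,0,0,-1]
    - [0,0,0,0,-1]

```text
t: 25.65
ee_pos: [590.2, -54.6, 174.7]
orientation: [-2.615, -1.741, 0.0]
ft_force: [-0.5, -0.5, -2.3]
width: 21.7
```

Request:
send_rows:
  rows:
    - [-0.0005,0,0,0,-1]
    - [0,0,0,0,-1]

```text
t: 25.85
ee_pos: [590.0, -55.1, 174.7]
orientation: [-2.615, -1.741, 0.0]
ft_force: [-0.0, 0.2, -2.5]
width: 21.7
```

```bash
python3 -c "
from st import *
rel(end=70)"
```

```text
t 25.85 tip in boss x,y,z -8.3 5.2 -3.6 ang 67.31 F n,y,z 0.2 0.1 -2.5 M [-0.01 -0.04  0.05] tilt [-0.0001  0.    ]
```

Request:
send_rows:
  rows:
    - [-0.0005,0,0,0,-1]
    - [0,0,0,0,-1]

```text
t: 26.05
ee_pos: [589.8, -55.5, 174.7]
orientation: [-2.615, -1.741, 0.0]
ft_force: [-0.9, -0.2, -3.5]
width: 21.8
```

Request:
send_rows:
  rows:
    - [-0.0005,0,0,0,-1]
    - [0,0,0,0,-1]

```text
t: 26.25
ee_pos: [589.5, -55.9, 174.6]
orientation: [-2.615, -1.741, 0.0]
ft_force: [-0.6, 0.4, -2.3]
width: 22.1
```

```bash
python3 -c "
from st import *
rel(end=70)"
```

```text
t 26.25 tip in boss x,y,z -9.2 5.4 -3.7 ang 67.31 F n,y,z 0.1 0.8 -2.3 M [ 0.23 -0.09  0.  ] tilt [-0.0002  0.0002]
```

Request:
send_rows:
  rows:
    - [-0.0005,0,0,0,-1]
    - [0,0,0,0,-1]

```text
t: 26.45
ee_pos: [589.3, -56.2, 174.6]
orientation: [-2.615, -1.741, -0.0]
ft_force: [0.5, 3.2, -3.8]
width: 21.7
```

```bash
python3 -c "
from st import *
rel(end=70)"
```

```text
t 26.45 tip in boss x,y,z -9.6 5.4 -3.7 ang 67.31 F n,y,z 3.1 0.8 -3.8 M [ 0.49 -0.01 -0.01] tilt [-0.0003  0.0004]
```

Request:
send_rows:
  rows:
    - [-0.0005,0,0,0,-1]
    - [0,0,0,0,-1]

```text
t: 26.65
ee_pos: [589.1, -56.5, 174.6]
orientation: [-2.615, -1.74, -0.0]
ft_force: [-0.2, 5.3, -4.1]
width: 22.1
```

```bash
python3 -c "
from st import *
rel(end=70)"
```

```text
t 26.65 tip in boss x,y,z -10.0 5.5 -3.7 ang 67.3 F n,y,z 4.8 2.2 -4.1 M [ 0.84 -0.11 -0.05] tilt [-0.0002  0.0006]
```

Request:
send_rows:
  rows:
    - [-0.0005,-0.0005,0,0,-1]
    - [0,0,0,0,-1]
    - [0,0,0,0,-1]

```text
t: 26.95
ee_pos: [588.8, -56.7, 174.6]
orientation: [-2.615, -1.741, -0.001]
ft_force: [1.6, 6.3, -4.8]
width: 21.7
```

```bash
python3 -c "
from st import *
rel(end=70)
s=get_image('scene'); cv2.imwrite('pics/n3.png',cv2.convertScaleAbs(cv2.resize(s['color'][220:265,255:345],None,fx=8.5,fy=8.5,interpolation=cv2.INTER_CUBIC),alpha=1.6))"
```

```text
t 26.95 tip in boss x,y,z -10.2 5.7 -3.7 ang 67.3 F n,y,z 6.4 0.9 -4.8 M [ 0.94 -0.26 -0.02] tilt [0.0005 0.0007]
```

View pics/n3.png

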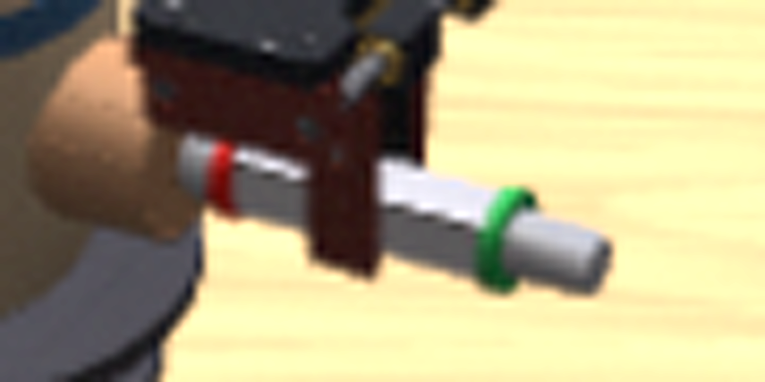

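Request:
send_rows:
  rows:
    - [0,0,0,0,-1]
    - [0,0,0,0,-1]
    - [0,0,0,0,-1]
    - [0,0,0,0,-1]
    - [0,0,0,0,-1]

```text
t: 27.5
ee_pos: [588.8, -56.7, 174.6]
orientation: [-2.615, -1.741, -0.001]
ft_force: [1.5, 5.2, -4.2]
width: 22.1
```

```bash
python3 -c "
from st import *
rel(end=70)"
```

```text
t 27.5 tip in boss x,y,z -10.2 5.7 -3.7 ang 67.3 F n,y,z 5.4 0.6 -4.2 M [ 0.93 -0.23 -0.  ] tilt [0.0005 0.0007]
```

Request:
send_rows:
  rows:
    - [0,0,0,0,-1]
    - [0,0,0,0,-1]
    - [0.002,0,0,0,-1]
    - [0.004,0,0,0,-1]
    - [0.006,0,0,0,-1]

```text
t: 28.0
ee_pos: [593.4, -46.3, 174.8]
orientation: [2.615, 1.74, -0.0]
ft_force: [1.0, -0.0, -3.2]
width: 21.9
```

Request:
send_rows:
  rows:
    - [0.01,0,0,0,-1]
    - [0.015,0,0,0,-1]
    - [0.02,0,-0.003,0,-1]
    - [0.02,0,-0.003,0,-1]
    - [0.02,0,0,0,-1]

```text
t: 28.5
ee_pos: [626.9, 34.1, 181.1]
orientation: [2.614, 1.741, 0.001]
ft_force: [0.6, -0.3, -2.8]
width: 21.7
```

Run:
```python
from h import *
plan([572.3,270.5,190],76,6)
```

```text
at [626.9  34.1 181.1] 67.34
[0.0328, -0.0236, -0.0015, -0.025]
[0.0334, -0.0227, -0.0015, -0.025]
[0.034, -0.0219, -0.0015, -0.025]
[0.0345, -0.0211, -0.0015, -0.025]
[0.0351, -0.0202, -0.0014, -0.026]
[0.0356, -0.0192, -0.0015, -0.025]
```

Request:
send_rows:
  rows:
    - [0.033,-0.0235,-0.001,-0.025,-1]
    - [0.0335,-0.0225,-0.001,-0.025,-1]
    - [0.034,-0.022,-0.001,-0.025,-1]
    - [0.0345,-0.021,-0.001,-0.025,-1]
    - [0.035,-0.02,-0.001,-0.026,-1]

```text
t: 29.0
ee_pos: [580.5, 232.0, 185.6]
orientation: [-2.499, -1.904, -0.0]
ft_force: [0.0, 0.3, -2.5]
width: 21.8
```

Request:
send_rows:
  rows:
    - [0.034,-0.019,-0.001,-0.025,-1]
    - [0,0,0,0,-1]
    - [0,0,0,0,-1]

```text
t: 29.3
ee_pos: [571.3, 268.9, 186.5]
orientation: [2.474, 1.937, -0.0]
ft_force: [-0.5, -0.1, -2.5]
width: 21.8
```

Run:
```python
from h import *
from workcell import get_image
o,R,a=state();print(o["t"],o["ee_pos"],a)
plan([572.6,270.3,145],76,2)
s=get_image("scene")
cv2.imwrite("pics/e1.png",cv2.resize(s["color"][210:290,370:460],None,fx=7,fy=7,interpolation=cv2.INTER_CUBIC))
```

```text
29.3 [571.34162757 268.90767752 186.46647641] 76.11298985046169
at [571.3 268.9 186.5] 76.11
[0.0008, 0.0004, 0.0207, 0.001]
[0.0009, 0.0005, 0.0208, 0.001]
```

View pics/e1.png

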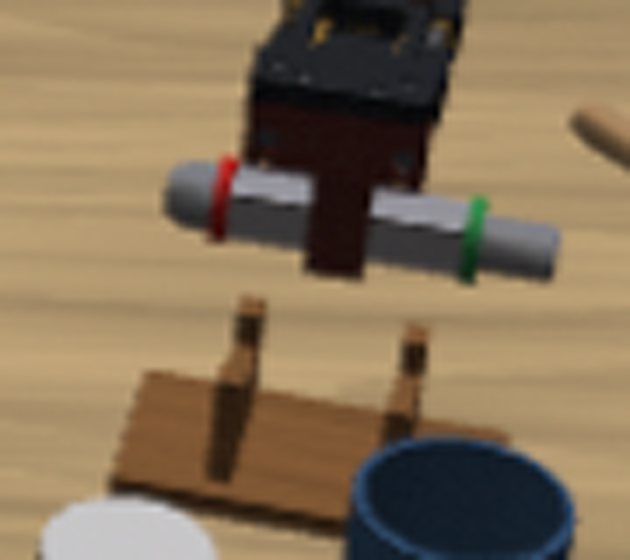

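Request:
send_rows:
  rows:
    - [0.001,0.001,0.02,0,-1]
    - [0,0,0.025,0,-1]
    - [0,0,0.015,0,-1]
    - [0,0,0,0,-1]
    - [0,0,0,0,-1]

```text
t: 29.85
ee_pos: [573.4, 267.4, 126.7]
orientation: [-2.477, -1.932, 0.001]
ft_force: [0.4, -0.5, -3.1]
width: 21.4
```

Run:
```python
from h import *
from workcell import get_image
o,R,a=state();print(o["t"],o["ee_pos"],a)
plan([572.6,270.3,120.1],76,1)
s=get_image("scene")
cv2.imwrite("pics/e2.png",cv2.resize(s["color"][210:290,370:460],None,fx=7,fy=7,interpolation=cv2.INTER_CUBIC))
```

```text
29.85 [573.38031906 267.35430094 126.69518184] 75.90394736108767
at [573.4 267.4 126.7] 75.9
[0.0027, -0.0015, 0.0066, -0.002]
```

View pics/e2.png

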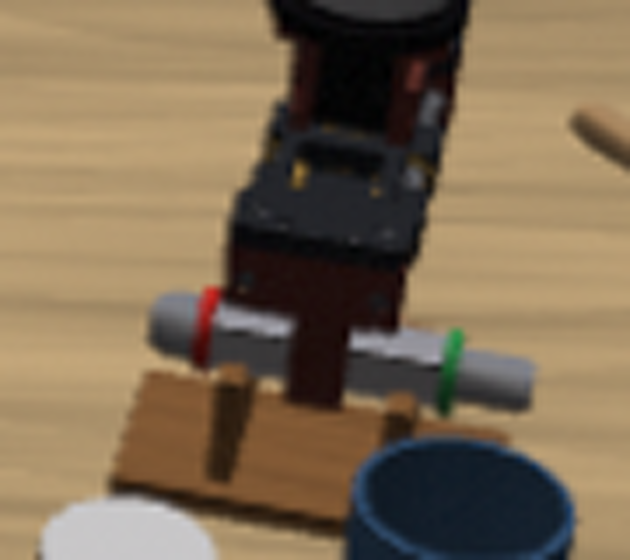

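Correct 2.5 mm along and 1.5 mm across, then lower gently.

Request:
send_rows:
  rows:
    - [0.003,-0.001,0,0,-1]
    - [0,0,0.003,0,-1]
    - [0,0,0.002,0,-1]
    - [0,0,0.001,0,-1]
    - [0,0,0,0,-1]

```text
t: 30.4
ee_pos: [572.7, 271.0, 120.5]
orientation: [-2.476, -1.933, 0.0]
ft_force: [0.1, -0.1, -3.3]
width: 21.8
```

Request:
send_rows:
  rows:
    - [0,0,0.0005,0,-1]
    - [0,0,0,0,-1]

```text
t: 30.6
ee_pos: [572.8, 271.1, 120.2]
orientation: [-2.476, -1.933, -0.0]
ft_force: [0.3, -0.7, -3.1]
width: 22.1
```

Request:
send_rows:
  rows:
    - [0,0,0.0005,0,-1]
    - [0,0,0.0005,0,-1]
    - [0,0,0,0,-1]

```text
t: 30.9
ee_pos: [572.9, 271.1, 120.1]
orientation: [-2.476, -1.933, -0.0]
ft_force: [-3.3, -1.1, 6.9]
width: 21.7
```

Seated (force sign flipped at the same height as before). Release and rise.

Request:
send_rows:
  rows:
    - [0,0,0,0,0.2]
    - [0,0,0,0,0.2]
    - [0,0,0,0,0.2]
    - [0,0,0,0,0.2]
    - [0,0,-0.01,0,0.2]

```text
t: 31.4
ee_pos: [572.1, 270.7, 128.2]
orientation: [-2.476, -1.933, 0.004]
ft_force: [-0.5, 0.5, -0.1]
width: 52.3
```

Request:
send_rows:
  rows:
    - [0,0,-0.03,0,0.2]
    - [0,0,-0.04,0,0.2]
    - [0,0,-0.04,0,0.2]
    - [-0.04,0.02,-0.04,0,0.2]
    - [-0.045,0.02,0,0,0.2]

```text
t: 31.9
ee_pos: [591.8, 187.7, 278.8]
orientation: [2.47, 1.935, 0.016]
ft_force: [1.9, -0.0, 0.5]
width: 53.0
```

Request:
send_rows:
  rows:
    - [-0.045,-0.015,0,0,0.2]
    - [-0.045,-0.015,0,0,0.2]
    - [-0.045,-0.015,0,0,0.2]
    - [-0.02,0,0,0,0.2]
    - [0,0,0,0,0.2]

```text
t: 32.4
ee_pos: [507.2, 44.7, 273.3]
orientation: [2.479, 1.929, 0.0]
ft_force: [-0.3, -0.2, -0.1]
width: 52.8
```

Run:
```python
from h import *
from workcell import get_image
o,R,a=state();print(o["t"],o["ee_pos"],o["ft_force"],o["qvel"].round(3))
s=get_image("scene");d=get_image("top")
for n,X in (("scene",s),("top",d)): cv2.imwrite(f"pics/f_{n}.png",X["color"])
hs=cv2.cvtColor(d["color"],cv2.COLOR_BGR2HSV); m=((hs[...,1]<60)&(hs[...,2]>90)).astype(np.uint8); m[:215]=0;m[275:]=0;m[:,:180]=0;m[:,260:]=0
n,l,st,c=cv2.connectedComponentsWithStats(m); print(st[1:],c[1:])
C=cloud(d)
for k,(lo,hi) in dict(g=((45,80,60),(90,255,255)),r2=((0,170,100),(6,255,255))).items():
    q=cv2.inRange(hs,lo,hi); q[:215]=0;q[275:]=0;q[:,:180]=0;q[:,260:]=0
    v,u=np.nonzero(q); print(k,len(v),ray(d,u.mean(),v.mean(),60).round(1),np.median(C[v,u],0).round(1))
cv2.imwrite("pics/f_zoom.png",np.hstack([cv2.resize(s["color"][220:300,370:460],(450,400)),cv2.resize(d["color"][210:280,175:254],(350,400))]))
```

```text
32.4 [507.15869736  44.71097814 273.31765866] [-0.28552024 -0.17464621 -0.0903021 ] [ 0.047  0.025 -0.045  0.016 -0.005  0.038]
[[257 221   3  54 111]
 [181 231  12  11  99]
 [194 233  38  18 370]
 [233 242  10  11  87]] [[258.42342342 249.62162162]
 [186.36363636 235.63636364]
 [212.16216216 241.49189189]
 [237.17241379 247.52873563]]
g 28 [585.6 325.1  60. ] [583.8 323.1  69.2]
r2 10 [564.2 231.   60. ] [565.1 229.   69.5]
```

View pics/f_zoom.png

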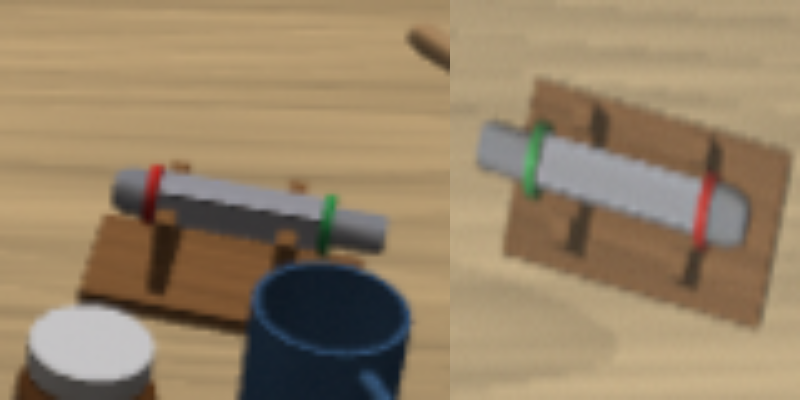

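View pics/f_top.png

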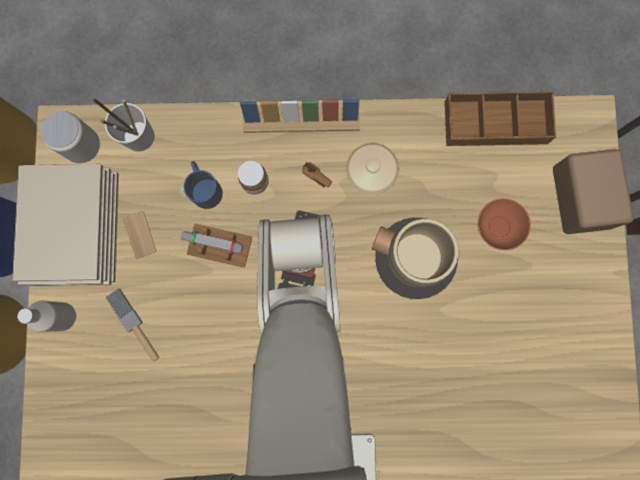

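```bash
python3 -c "
from workcell import ctrl
print(ctrl.close_job())"
```

```text
the job is handed in; nothing more can be done
None
```

I checked the tap hole with both ends of the gauge, laid it back in its cradle and handed the job in at about 32 s of the 72 allowed. `ctrl.close_job()` gave no verdict.

- **Go end:** it slid into the hole with no measurable resistance until the green collar met the boss at about 11–12 N, and the picture showed the collar flush. I held it there briefly and drew it out.
- **Turning the gauge:** the last joint's range would not allow the half turn at the boss. I laid the gauge back in its cradle turned end for end, regripped it and carried it over again.
- **No-go end:** it was pressed square into the same hole at a steady 5–6 N for about a second and went no further. My depth readings disagree. The arm's position read about 10 mm, which is outside the 2–9 mm allowed. I put most of that down to an uncertain grip offset. The picture suggests about 6 mm, and the nose's shape limits it to about 5 mm if centred.
- **Cradle:** the gauge is released and level, with both collars at the same height. It now lies the other way round from the start. Its centre measured about 7 mm along from my estimate of the seat, against the 14 mm allowed.
- **Bystanders and arm:** nothing else on the table appears to have moved in the last top view, judged by eye. The arm is well clear, and the wrist force reads near zero.

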